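# Sort piston pins from brake pads on the tilting board

## Task

Set the blue catch tray on the bench under the low edge of the sorting board, then raise the board by its red handle nearly to its stop so that the three steel pins roll off into the tray while the two brake pads stay on it. Leave the board up, and take the two pads off the raised board and lay them flat in the yellow bin. Leave the spray can, the jar and the mug where they stand.

Things in the scene. Friction and masses are not known exactly. Their poses are not given: they have to be found in the camera images.
- stand: Fixed green stand of the sorting board, base 260 (x) by 200 (y) mm. Origin on the bench under the middle of the level board; x along the hinge, -y towards the board's low edge. The base's face at y = -100 mm stops the tray (tray centre then at x = 0, y = -180 mm, same yaw). Low edge at y = -125 mm; underside there 75 mm above the bench when level, 68 mm when raised.
- board (a joint): Hinge of the board, rad: 0 = level (start), grows as the handle edge is raised, stop at 0.48; near the stop = above 0.4. Hinge line along the stand's x at y = -110, z = 75 mm of the stand. Stiff hinge (friction 2.2 N m): the board stays where it is left; lifting takes about 15 N at the handle. Pads do not slide on the steep board; pins roll at the slightest slope.
- board_top (a point): Centre of the upper surface of the grey sorting board (280 in x, 250 in y, 12 mm thick); turns with it: z is the surface normal, -y points down the slope to the low edge. Rails 14 mm high, 8 mm wide along both sides x = +-136 mm; low and high edges are open.
- board_handle (a point): Middle of the red round handle bar (14 mm diameter, 170 mm long along x), 45 mm beyond the board's high edge, 81 mm above the bench at the start; 280 mm (y) and 6 mm (z) from the hinge line in the board's frame. Two 12 mm arms join it to the board at x = +-70 mm; between them the gap from bar to board is 38 mm.
- board_hinge (a point): Middle of the hinge line of the board (x along the line); axes turn with the board.
- tray: Loose blue steel catch tray, 270 (x) by 160 (y) mm, 0.4 kg. Origin at the centre of its underside. Floor 5 mm; walls 45 mm high and 6 mm thick at +y and both ends; the back wall at -y is 80 mm high and 10 mm thick (y = -70 to -80 mm), to hold it by. In use the +y wall goes under the board's low edge, back wall away from the board.
- pad_bin: Fixed yellow open bin, 250 (x) by 170 (y) by 45 mm high, walls and floor 5 mm thick. Origin at the centre of its underside.
- pin1: Steel piston pin, a plain cylinder 28 mm in diameter and 80 mm long, 0.16 kg, lying on the board. Origin at its centre; x along its axis.
- pin2: Steel piston pin, a plain cylinder 28 mm in diameter and 80 mm long, 0.16 kg, lying on the board. Origin at its centre; x along its axis.
- pin3: Steel piston pin, a plain cylinder 28 mm in diameter and 80 mm long, 0.16 kg, lying on the board. Origin at its centre; x along its axis.
- pad1: Brake pad lying lining-down on the board, 0.22 kg, 16 mm thick: black lining 80 x 44 x 10 mm below, rust-red backing plate 96 (x) by 48 (y) by 6 mm above. Origin at the centre of the lining's underside; z up through the plate.
- pad2: Brake pad lying lining-down on the board, 0.22 kg, 16 mm thick: black lining 80 x 44 x 10 mm below, rust-red backing plate 96 (x) by 48 (y) by 6 mm above. Origin at the centre of the lining's underside; z up through the plate.
- spray_can: Bystander: standing can, 58 mm diameter, 180 mm high; origin at the centre of its foot.
- jar: Bystander: amber jar with orange cap, 66 mm diameter, 80 mm high; origin at the centre of its foot.
- mug: Bystander: white mug, 74 mm diameter, 85 mm high, handle at its +y; origin at the centre of its foot.
Things that resemble listed ones, but are neither listed nor needed, are in the scene too. Leave any turquoise look-alike of the pad2 alone.

How it is judged:
On the way:
1. The board is raised nearly to its stop, all three pins have come off it into the tray standing on the bench, and both brake pads are still on the board (value of joint board above 0.38 rad and x of pin1 in the frame of tray between -0.135 and 0.135 m and y of pin1 in the frame of tray between -0.075 and 0.08 m and z of pin1 in the frame of tray between 0 and 0.05 m and x of pin2 in the frame of tray between -0.135 and 0.135 m and y of pin2 in the frame of tray between -0.075 and 0.08 m and z of pin2 in the frame of tray between 0 and 0.05 m and x of pin3 in the frame of tray between -0.135 and 0.135 m and y of pin3 in the frame of tray between -0.075 and 0.08 m and z of pin3 in the frame of tray between 0 and 0.05 m and x of pad1 in the frame of board_top between -0.14 and 0.14 m and y of pad1 in the frame of board_top between -0.13 and 0.13 m and z of pad1 in the frame of board_top between -0.006 and 0.012 m and x of pad2 in the frame of board_top between -0.14 and 0.14 m and y of pad2 in the frame of board_top between -0.13 and 0.13 m and z of pad2 in the frame of board_top between -0.006 and 0.012 m and angle between tray's own z axis and vertical below 0.1 rad and height (world z) of tray below 0.01 m), for 0.3 s.
At the end, for the whole second after the job is handed in: All three pins lie in the tray, which stands level on the bench; both brake pads lie flat (within 11 degrees, either face up) in the yellow bin; the board is still raised (above 0.38 rad); everything is at rest (value of joint board above 0.38 rad and x of pin1 in the frame of tray between -0.135 and 0.135 m and y of pin1 in the frame of tray between -0.075 and 0.08 m and z of pin1 in the frame of tray between 0 and 0.05 m and x of pin2 in the frame of tray between -0.135 and 0.135 m and y of pin2 in the frame of tray between -0.075 and 0.08 m and z of pin2 in the frame of tray between 0 and 0.05 m and x of pin3 in the frame of tray between -0.135 and 0.135 m and y of pin3 in the frame of tray between -0.075 and 0.08 m and z of pin3 in the frame of tray between 0 and 0.05 m and x of pad1 in the frame of pad_bin between -0.12 and 0.12 m and y of pad1 in the frame of pad_bin between -0.08 and 0.08 m and z of pad1 in the frame of pad_bin between 0 and 0.045 m and (angle between pad1's own z axis and vertical below 0.2 rad or angle between pad1's own z axis and vertical above 2.94 rad) and x of pad2 in the frame of pad_bin between -0.12 and 0.12 m and y of pad2 in the frame of pad_bin between -0.08 and 0.08 m and z of pad2 in the frame of pad_bin between 0 and 0.045 m and (angle between pad2's own z axis and vertical below 0.2 rad or angle between pad2's own z axis and vertical above 2.94 rad) and linear speed of each of pin1, pin2, pin3, pad1, pad2, tray below 0.03 m/s and angle between tray's own z axis and vertical below 0.1 rad and height (world z) of tray below 0.01 m); the robot touches nothing.
It fails at once if the spray can is moved by more than 25 mm or tipped (distance of spray_can from where it was at the start of the episode above 0.025 m or angle between spray_can's own z axis and vertical above 0.3 rad).
It fails at once if the jar is moved by more than 25 mm or tipped (distance of jar from where it was at the start of the episode above 0.025 m or angle between jar's own z axis and vertical above 0.3 rad).
It fails at once if the mug is moved by more than 25 mm or tipped (distance of mug from where it was at the start of the episode above 0.025 m or angle between mug's own z axis and vertical above 0.3 rad).
It also fails if it takes over 72 s, if anything falls off the work surface, if the arm or the gripper's body presses on something with over 40 N, if the wrist force passes 120 N, or if a joint passes its speed limit or range.

## Robot

A 6-joint arm with a two-finger parallel gripper is mounted at the origin on the work surface. World frame = base frame: x ahead of the robot, y to its left, z up, the work surface at z = 0. Lengths are in m, angles in rad, forces in N, time in s.
With the tool pointing down it reaches from about 0.35 to 0.975 m from the base axis. Payload 4.9 kg.
Tool frame: the origin (TCP) lies at the very end of the fingers, on their centre line; the grasp point (between the pads) lies 19 mm behind it; z points along the fingers, y is the direction in which the jaws open and shut (so a half turn about z gives the same grasp; the last joint's range is limited). The gripper opens to 85 mm and grips with 20 to 120 N. Pads are 22 mm wide; open, the fingers measure 114 mm over their backs; the gripper's body (76 mm by 85 mm) begins 54 mm behind the grasp point. The pads swing forward as they close: fully open they stand 13 mm farther back than shut.
Start: joints at [1.023, 0.053, 1.613, -0, 1.476, -0.119], TCP at [0.26, 0.568, 0.231] pointing down, gripper open.
Joint ranges: [-3.01, 3.01], [-1.01, 2.22], [0.06, 2.58], [-1.02, 4.17], [0.09, 2.62], [-3.14, 3.14]. Speed limits (rad/s): [2.57, 2.57, 3.14, 3.14, 3.14, 3.14].

## Interface

Orientations are given as a rotation vector (axis times angle).
In Python, from station import ctrl gives the robot as it stands.
- The arm moves only by the tool apply_moves, never from a script. Its argument "deltas" is a list of rows, each a list of 5 numbers: the shift along the tool's x, y, z in m, then the turn about the tool's z in rad, then the gripper's target within -1 to 1 (fully open at 1, half-way at 0, shut at -1). A call has exactly 8 rows; each row shifts and turns the pose as measured when the row begins, along the tool's axes as they then stand; what a row does not reach is not made up. A row lasts 1/8 s, in which the tool goes at most 62.5 mm and 10.7 degrees, less where a joint would pass 70% of its speed; a pose out of reach is approached as far as the arm can. A call with a gripper value outside its range is refused whole. The fingers move at their own pace and stop on an object; "grip_force" is the grip in N (left out, the last holds). Time passes only in rows, so rows that do not move let the fingers close, or fill a call up. It gives the time, the measured TCP pose, the force and the opening at its end, in the units of the state.
- ctrl.get_obs(): the state, without advancing time (a new reading comes with each control period).
- ctrl.get_image(name): name is "side" or "top" or "wrist"; returns a dict with "img" (420x560x3 uint8, red, green, blue), "range_z" (420x560 float32, m along the optical axis (not along the pixel's ray), 0 where there is no reading), "mtx" (3x3 intrinsics, pixels), "eye" and "attitude" of the camera in the world; the wrist camera has in their place "mount" (4x4, takes a point from camera to tool coordinates, whose origin is the TCP and whose axes are the flange's). Camera axes: x right, y down, z forward; pixel columns grow to the right and rows downward; lengths in m; the calibration is good to about 2 mm. A picture is of the moment at which its call begins: read the wrist's pose just before it.
- ctrl.finish_job(): hands the job in, once; it reports no verdict.
Trained networks look in a picture, given as the dict that the camera call returned (one of the last four; its "shot" number tells which), for a name from the list of things; names that differ only in an ending like _2 or _b are one class to them, and where a whole thing is asked for, a point or a joint stands for the part that bears it (a point fixed in the world has none). Each returns a list of dicts, best first, with "confidence" (0 to 1); they miss things now and then, are a little off and sometimes report something else, mostly with a low value. They report only what shows in the picture. A call takes as long as a camera call. They do not tell look-alikes from the thing itself.
- ctrl.search_frame(picture, target): "extent" ([left, top, width, height] in pixels, round what is visible of it).
- ctrl.spot_point(picture, target): "uv" ([column, row] in pixels: a listed point, or the origin of a listed thing).
The state is a dict: "t": time; "q": joint angles; "dq": joint speeds; "effort": joint torques, N m; "tool_pos": TCP position; "tool_rot": TCP orientation; "contact_force": force on the tool from outside, world axes, zero at the start; "wrist_torque": the same for the moment, N m; "opening": finger opening in m.
Only numpy, scipy, OpenCV 4.12 (cv2) and the standard library are available. Lean on these libraries where they do the work, as an engineer would, in place of code of your own. Each camera call takes 0.05 s, during which the arm holds its last target.

## Working session

There is one attempt and no reset: what is moved stays moved. The work goes in short steps, Python scripts to look and compute and a tool call to move; the robot and the scene stay as the last step left them, time stands still between calls to the robot, and variables do not carry over. Pictures are saved under pics/ and viewed, and the job is handed in when it is done.

Besides the shell and the picture viewer there is one more tool, called after "Call:" as name(argument=value, ...), one argument or row to a line, values as JSON. apply_moves: Moves the arm, as the interface text tells. Its arguments: {"type":"object","properties":{"deltas":{"type":"array"},"grip_force":{"type":"number"}},"required":["deltas"]}

```bash
ls; mkdir -p pics
python3 - <<'E'
from station import ctrl
import cv2,numpy as np
print(ctrl.get_obs())
for n in ["side","top"]:
    p=ctrl.get_image(n); cv2.imwrite(f"pics/{n}0.png",p["img"][:,:,::-1]); print(n,p["mtx"],p["eye"],p["attitude"],p["shot"])
    for t in ["tray","board_top","board_handle","pad_bin","pad1","pin1","stand","spray_can","jar","mug"]:
        print(t,[(np.round(d["uv"]).tolist(),round(d["confidence"],2)) for d in ctrl.spot_point(p,t)][:5])
E
```

```text
pics
{'t': 0.0, 'q': array([ 1.02301316e+00,  5.33654701e-02,  1.61432776e+00,  5.92734090e-06,
        1.47600011e+00, -1.19002959e-01]), 'dq': array([-1.31185514e-03,  8.24874987e-04,  7.51398565e-04,  9.10485329e-05,
       -9.53971607e-04, -5.96247027e-05]), 'effort': array([-8.74164834e-04, -3.93702078e+01, -3.70168984e+01, -3.49807378e-04,
        7.11154891e-03,  1.69663377e-07]), 'tool_pos': array([0.25951651, 0.56787298, 0.23003752]), 'tool_rot': array([-0.66823176, -3.06899122,  0.00311433]), 'contact_force': array([-0.5680007 , -0.2313533 ,  0.49117249]), 'wrist_torque': array([-0.02381787,  0.00400869, -0.03607563]), 'opening': 0.08505034064728055}
side [[401.46964227   0.         282.90312168]
 [  0.         401.46964227 214.27264705]
 [  0.           0.           1.        ]] [ 0.20288713 -0.69017053  0.66631192] [-2.11284681  0.51431797 -0.25663615] 1
tray [([386.0, 403.0], 0.7), ([289.0, 242.0], 0.35), ([254.0, 202.0], 0.19)]
board_top [([287.0, 212.0], 0.7), ([292.0, 244.0], 0.52)]
board_handle [([278.0, 185.0], 0.8)]
pad_bin [([216.0, 192.0], 0.75), ([311.0, 217.0],
[... 350 characters left out ...]
305   0.         277.02240224]
 [  0.         529.80953305 221.57824385]
 [  0.           0.           1.        ]] [0.46939828 0.04020188 1.49211399] [-2.19976225  2.16150414 -0.09462656] 2
tray [([440.0, 240.0], 0.94)]
board_top [([262.0, 222.0], 0.6), ([438.0, 242.0], 0.45)]
board_handle [([206.0, 198.0], 0.64)]
pad_bin [([143.0, 252.0], 0.94)]
pad1 [([182.0, 173.0], 0.92), ([209.0, 326.0], 0.77), ([262.0, 133.0], 0.72), ([232.0, 235.0], 0.67), ([251.0, 192.0], 0.63)]
pin1 [([304.0, 207.0], 0.84), ([283.0, 201.0], 0.54), ([286.0, 254.0], 0.53)]
stand [([265.0, 218.0], 0.81), ([275.0, 302.0], 0.65)]
spray_can [([336.0, 176.0], 0.68)]
jar [([274.0, 301.0], 0.83)]
mug [([99.0, 237.0], 0.55)]
```

View pics/side0.png

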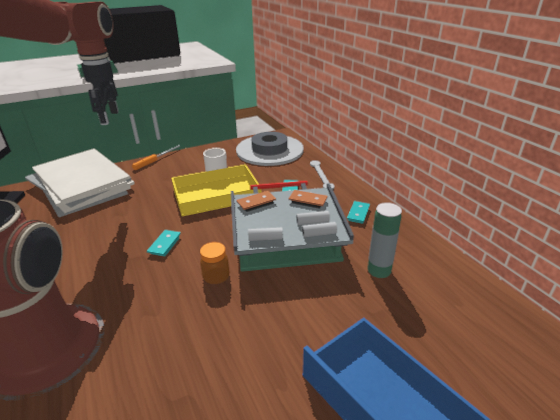

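View pics/top0.png

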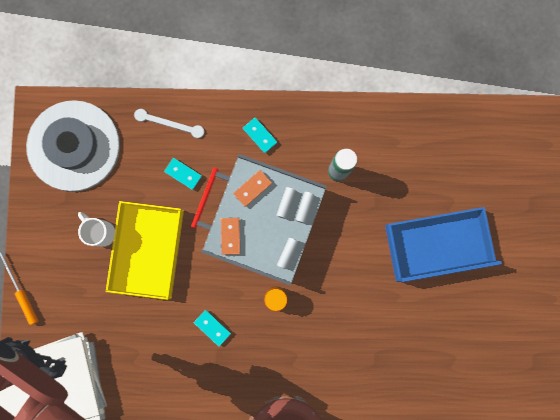

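The top view shows the tray on the right at (440,245) and the board at (265,218) with its red handle at (205,198). The yellow bin is at (145,252), the jar at (276,300), the can at (345,165) and the mug at (93,232). The turquoise decoys lie off the board. The low edge is towards image right.

```bash
cat > h.py <<'E'
from station import ctrl
import cv2,numpy as np
from scipy.spatial.transform import Rotation as R
def cloud(p):
    K=p["mtx"]; z=p["range_z"]; v,u=np.mgrid[:z.shape[0],:z.shape[1]]
    c=np.stack([(u-K[0,2])/K[0,0]*z,(v-K[1,2])/K[1,1]*z,z],-1)
    if "mount" in p:
        o=p["obs"]; M=p["mount"]; t=c@M[:3,:3].T+M[:3,3]
        return t@R.from_rotvec(o["tool_rot"]).as_matrix().T+o["tool_pos"]
    return c@R.from_rotvec(p["attitude"]).as_matrix().T+p["eye"]
def shot(n,name=None):
    o=ctrl.get_obs(); p=ctrl.get_image(n); p["obs"]=o
    if name: cv2.imwrite(f"pics/{name}.png",p["img"][:,:,::-1])
    return p
def rect(P):
    r=cv2.minAreaRect((P[:,:2]*1000).astype(np.float32)); return np.round(r[0],1),np.round(r[1],1),round(r[2],1)
def hsv(p): return cv2.cvtColor(p["img"],cv2.COLOR_RGB2HSV)
def comps(mask,mn=30):
    n,l,s,c=cv2.connectedComponentsWithStats(mask.astype(np.uint8))
    return [l==i for i in range(1,n) if s[i,4]>mn]
E
python3 - <<'E'
from h import *
p=shot("top"); W=cloud(p); H=hsv(p); ok=p["range_z"]>0
print("ctr",W[210,280],W[350,280],W[210,400])
h,s,v=H[...,0],H[...,1],H[...,2]
for nm,m in dict(blue=(h>105)&(h<120)&(s>120),yellow=(h>25)&(h<35)&(s>150),red=((h<4)|(h>176))&(s>180)&(v>90),padred=(h>4)&(h<12)&(s>150)&(v>140),turq=(h>83)&(h<97)&(s>120),orange=(h>12)&(h<20)&(s>200)).items():
    for c in comps(m&ok,40):
        P=W[c]; zz=P[:,2]; 
        if zz.mean()<0.5: print(nm,len(P),"z",np.round(np.percentile(zz,[5,50,98]),4),"all",rect(P),"top",rect(P[zz>np.percentile(zz,90)-.006]))
# tray back wall
m=(h>105)&(h<120)&(s>120)&ok
P=W[m]; hi=P[P[:,2]>.06]; print("back wall",rect(hi),len(hi)); 
mid=P[(P[:,2]>.035)&(P[:,2]<.055)]; print("rim",rect(mid))
# board top: gray
P=W[150:290,195:335].reshape(-1,3); b=P[(P[:,2]>.07)&(P[:,2]<.13)]
print("board z>.07",rect(b), np.percentile(b[:,2],[5,50,95]))
# heights
for n,(u,v_) in dict(can=(346,160),jar=(276,300),mug=(93,232)).items():
    Q=W[v_-25:v_+25,u-25:u+25].reshape(-1,3); t=np.percentile(Q[:,2],98); Q=Q[(Q[:,2]>t-.012)]; print(n,t,rect(Q))
E
```

```text
ctr [0.61514491 0.02885642 0.10978263] [0.23694117 0.0213726  0.0003421 ] [ 0.63307872 -0.31273959 -0.00271422]
blue 5975 z [0.0004 0.0067 0.0813] all (array([ 537.6, -416.4]), array([159.1, 272.8]), 11.2) top (array([ 537.6, -416.4]), array([159.1, 272.8]), 11.2)
yellow 4226 z [-0.0001  0.0058  0.0474] all (array([509. , 406.4]), array([188.3, 252.1]), 83.5) top (array([507. , 398.5]), array([171.7, 249.1]), 83.9)
red 297 z [0.0002 0.0868 0.0928] all (array([655.8, 237.4]), array([ 29.7, 177.9]), 70.3) top (array([648.5, 230.9]), array([ 11.9, 167.5]), 70.7)
padred 537 z [0.0987 0.1033 0.1094] all (array([673.3, 103.6]), array([45.9, 92.1]), 42.4) top (array([672.9, 103.4]), array([45.1, 92.3]), 43.2)
padred 540 z [0.0987 0.1032 0.1087] all (array([545.2, 158.9]), array([89.9, 42.7]), 1.4) top (array([545.1, 158.8]), array([89.8, 42.5]), 1.5)
turq 554 z [0.0103 0.0158 0.0222] all (array([841.3,  91.6]), array([102.7,  48.2]), 42.4) top (array([838.2,  88.8]), array([94.4, 48.2]), 42.4)
turq 548 z [0.0102 0.0161 0.0226] all (array([725.3, 305.2]), array([101.9,  47.4]), 58.7) top (ar
[... 242 characters left out ...]
.4,  37.8]), array([59.6, 61.8]), 86.2) top (array([382.7,  28.4]), array([57.4, 41.7]), 19.6)
orange 257 z [-0.0001  0.0203  0.0283] all (array([342.7, 727. ]), array([101.6,  36.1]), 27.6) top (array([344.8, 720.3]), array([99. , 21.7]), 28.1)
back wall (array([ 464.5, -430.2]), array([ 10.2, 269.1]), 11.2) 401
rim (array([ 539.2, -416.1]), array([156.2, 273. ]), 11.3)
board z>.07 (array([626.,  84.]), array([306.5, 378.9]), 69.1) [0.08270799 0.08874239 0.11233294]
can 0.18389724956985717 (array([610.3, -65.6]), array([ 53.4, 348.4]), 61.8)
jar 0.10049528273875727 (array([428.5,  19.7]), array([90.3, 58.4]), 36.1)
mug 0.08740786312096266 (array([530.8, 300.5]), array([529.9,  72.9]), 84.6)
```

Run:
```python
from h import *
p=shot("top"); W=cloud(p); H=hsv(p); ok=p["range_z"]>0
o=ctrl.get_obs(); print(R.from_rotvec(o["tool_rot"]).as_matrix().round(3))
h,s,v=H[...,0],H[...,1],H[...,2]
m=np.zeros_like(ok); m[150:290,195:335]=1
g=m&ok&(W[...,2]>.075)&(W[...,2]<.115)&(s<70)
cs=sorted(comps(g,300),key=lambda c:-c.sum())
for c in cs[:2]: print("gray",c.sum(),rect(W[c]))
c0=cs[0]; b=W[c0]; print(np.percentile(b[:,2],[2,25,50,75,98]))
ft=W[c0&(W[...,2]<.092)]; print("flat rect",rect(ft))
# stand frame estimate from handle
red=((h<4)|(h>176))&(s>180)&(v>90)&ok&m&(W[...,2]>.075)
P=W[red]; 
mu=P[:,:2].mean(0); u,S,vt=np.linalg.svd(P[:,:2]-mu); print("handle",mu,np.degrees(np.arctan2(*vt[0][::-1])),rect(P),P[:,2].max())
y=np.deg2rad(-19.3); ex=np.array([np.cos(y),np.sin(y)]); ey=np.array([-ex[1],ex[0]]); O=np.array([.592,.0705])
def st(q): q=np.asarray(q)[:2]-O; return np.round([q@ex*1000,q@ey*1000],1)
# pins: bright points above board
pm=m&ok&(W[...,2]>.099)&(s<60)
for c in comps(pm,40):
    P=W[c]; print("pin",len(P),P[:,2].max().round(4),st(P.mean(0)),rect(P))
for nm,q in dict(pad1=(.673,.1035),pad2=(.545,.159)).items(): print(nm,st(q))
# tops of can, jar, mug
for n,(a,bb,lo,hi) in dict(can=(135,185,320,360),jar=(285,315,260,290),mug=(205,250,70,115)).items() if False else [("can",(140,190,325,362)),("jar",(285,318,258,292)),("mug",(205,252,70,118))]:
    Q=W[a:bb,lo:hi].reshape(-1,3); z0={"can":.17,"jar":.07,"mug":.075}[n]; Q=Q[Q[:,2]>z0]; print(n,len(Q),rect(Q),st(Q.mean(0)))
p=shot("side"); W=cloud(p); ok=p["range_z"]>0; H=hsv(p)
m=(H[...,0]>35)&(H[...,0]<90)&ok
Q=W[200:290,365:405].reshape(-1,3); Q=Q[(Q[:,2]>.03)&(Q[:,2]<.2)&(Q[:,0]<.8)]; print("can side",rect(Q))
Q=W[240:290,195:232].reshape(-1,3); Q=Q[(Q[:,2]>.02)&(Q[:,2]<.2)]; print("jar side",rect(Q),Q[:,2].max())
```

```text
[[-0.909  0.416 -0.   ]
 [ 0.416  0.909  0.   ]
 [ 0.     0.    -1.   ]]
gray 8424 (array([599.9,  88.6]), array([289.7, 280.4]), 70.8)
[0.08139108 0.08571285 0.08800764 0.0909088  0.11314497]
flat rect (array([600.7,  88.3]), array([289.7, 266.1]), 70.8)
handle [0.65304134 0.22928719] 161.27303310711798 (array([649. , 231.2]), array([ 12.5, 167.7]), 71.1) 0.09334555732222949
pin 85 0.1069 [136.3  39.4] (array([733. ,  60.7]), array([94.4,  7.8]), 71.1)
pin 80 0.1066 [136.3 -78.2] (array([695.3, -48.3]), array([91.2,  8.7]), 70.1)
pin 316 0.1217 [ 59.9 -40. ] (array([635.9,  12.9]), array([26.9, 80.9]), 72.6)
pin 320 0.1218 [ 65.8 -90.7] (array([624.5, -37.1]), array([27.3, 80.8]), 73.4)
pin 324 0.121 [-62.6 -89.2] (array([503.4,   7. ]), array([28.7, 80.1]), 68.3)
pin 150 0.1077 [-134.6   41.1] (array([479.1, 155.2]), array([159.7,   7.8]), 70.9)
pin 76 0.1071 [-134.5  -82.7] (array([437.7,  36.7]), array([81.5,  7.7]), 70.8)
pad1 [65.5 57.9]
pad2 [-73.6  68. ]
can 372 (array([623.4, -44.7]), array([ 53.7, 347.5]), 52.3) [ 204.  -143.8]
jar 378 (array([410.9,  35.7]), array([117.1,  53. ]), 0.9) [-186.9 -102.8]
mug 204 (array([524.3, 303.2]), array([535.5,  73.1]), 82.8) [-183.4  399.2]
can side (array([ 735.7, -135.8]), array([58.4, 56. ]), 72.2)
jar side (array([378.7,  31.6]), array([61.4, 62. ]), 39.9) 0.08251227919777981
```

```bash
cat >> h.py <<'E'
YD=np.deg2rad(70.9); ey=np.array([np.cos(YD),np.sin(YD)]); ex=np.array([ey[1],-ey[0]]); O=np.array([.593,.0704])
def S(x,y): return O+ex*x/1000+ey*y/1000
def st(q): q=np.asarray(q)[:2]-O; return np.round([q@ex*1000,q@ey*1000],1)
def tyaw(o): M=R.from_rotvec(o["tool_rot"]).as_matrix(); return np.degrees(np.arctan2(M[1,1],M[0,1]))
def plan(tgts):
    """tgts: list of (x,y,z,yawdeg,nrows,grip)"""
    o=ctrl.get_obs(); pos=o["tool_pos"].copy(); yaw=tyaw(o); print("t",round(o["t"],2),"pos",pos.round(4),"yaw",round(yaw,1),"F",o["contact_force"].round(1),"open",round(o["opening"],4))
    for x,y,z,yw,n,g in tgts:
        d=(yw-yaw+90)%180-90 if abs(yw)<=180 else yw-360-yaw
        dp=(np.array([x,y,z])-pos)/n
        for i in range(n):
            a=np.deg2rad(yaw); ty=np.array([np.cos(a),np.sin(a),0]); tz=np.array([0,0,-1]); tx=np.cross(ty,tz)
            print([round(float(v),4) for v in (dp@tx,dp@ty,dp@tz,-np.deg2rad(d/n))]+[g])
            yaw+=d/n; pos=pos+dp
        print("--")
E
python3 -c "
from h import *
plan([(.45,.07,.26,38,9,1),(.4645,-.43,.16,11.2,7,1)])"
```

```text
t 1.25 pos [0.2598 0.5684 0.2313] yaw 65.4 F [-0.5 -0.5 -0.4] open 0.0857
[-0.0422, -0.0416, -0.0032, 0.0532, 1]
[-0.0444, -0.0393, -0.0032, 0.0532, 1]
[-0.0464, -0.0369, -0.0032, 0.0532, 1]
[-0.0483, -0.0343, -0.0032, 0.0532, 1]
[-0.0501, -0.0317, -0.0032, 0.0532, 1]
[-0.0517, -0.029, -0.0032, 0.0532, 1]
[-0.0532, -0.0262, -0.0032, 0.0532, 1]
[-0.0545, -0.0234, -0.0032, 0.0532, 1]
[-0.0556, -0.0204, -0.0032, 0.0532, 1]
--
[-0.0576, -0.0423, 0.0143, 0.0668, 1]
[-0.0603, -0.0384, 0.0143, 0.0668, 1]
[-0.0627, -0.0343, 0.0143, 0.0668, 1]
[-0.0648, -0.03, 0.0143, 0.0668, 1]
[-0.0667, -0.0256, 0.0143, 0.0668, 1]
[-0.0683, -0.0211, 0.0143, 0.0668, 1]
[-0.0695, -0.0165, 0.0143, 0.0668, 1]
--
```

Call:
apply_moves(
  deltas=[
    [-0.042,-0.042,-0.003,0.053,1],
    [-0.044,-0.039,-0.003,0.053,1],
    [-0.046,-0.037,-0.003,0.053,1],
    [-0.048,-0.034,-0.003,0.053,1],
    [-0.05,-0.032,-0.003,0.053,1],
    [-0.052,-0.029,-0.003,0.053,1],
    [-0.053,-0.026,-0.003,0.053,1],
    [-0.055,-0.023,-0.003,0.053,1],
  ],
  grip_force=60,
)

```text
t: 2.25
tool_pos: [0.4305, 0.1157, 0.2568]
tool_rot: [1.304, 2.852, 0.005]
contact_force: [0.6, 0.3, -0.8]
opening: 0.0854
```

```bash
python3 -c "
from h import *
plan([(.4645,-.43,.16,11.2,10,1)])"
```

```text
t 2.25 pos [0.4305 0.1157 0.2568] yaw 40.8 F [ 0.6  0.3 -0.8] open 0.0854
[-0.0435, -0.0331, 0.0097, 0.0517, 1]
[-0.0452, -0.0308, 0.0097, 0.0517, 1]
[-0.0467, -0.0284, 0.0097, 0.0517, 1]
[-0.0481, -0.026, 0.0097, 0.0517, 1]
[-0.0494, -0.0235, 0.0097, 0.0517, 1]
[-0.0505, -0.0209, 0.0097, 0.0517, 1]
[-0.0515, -0.0182, 0.0097, 0.0517, 1]
[-0.0524, -0.0156, 0.0097, 0.0517, 1]
[-0.0531, -0.0128, 0.0097, 0.0517, 1]
[-0.0537, -0.0101, 0.0097, 0.0517, 1]
--
```

Tracking is good. I'll carry on.

Call:
apply_moves(
  deltas=[
    [-0.043,-0.033,0.004,0.052,1],
    [-0.045,-0.031,0.004,0.052,1],
    [-0.047,-0.028,0.01,0.052,1],
    [-0.048,-0.026,0.01,0.052,1],
    [-0.049,-0.024,0.01,0.052,1],
    [-0.05,-0.021,0.01,0.052,1],
    [-0.051,-0.018,0.012,0.052,1],
    [-0.052,-0.016,0.012,0.052,1],
  ],
)

```text
t: 3.25
tool_pos: [0.4543, -0.3353, 0.188]
tool_rot: [1.88, 2.497, 0.013]
contact_force: [0.4, 0.7, 0.6]
opening: 0.0857
```

```bash
python3 -c "
from h import *
plan([(.4645,-.43,.15,11.2,3,.2),(.4645,-.43,.042,11.2,3,0)])"
```

```text
t 3.25 pos [ 0.4543 -0.3353  0.188 ] yaw 16.1 F [0.4 0.7 0.6] open 0.0857
[-0.0313, -0.0055, 0.0127, 0.0283, 0.2]
[-0.0314, -0.0046, 0.0127, 0.0283, 0.2]
[-0.0315, -0.0037, 0.0127, 0.0283, 0.2]
--
[0.0, 0.0, 0.036, -0.0, 0]
[0.0, 0.0, 0.036, -0.0, 0]
[0.0, 0.0, 0.036, -0.0, 0]
--
```

Call:
apply_moves(
  deltas=[
    [-0.031,-0.006,0.013,0.028,0.3],
    [-0.031,-0.005,0.013,0.028,0.3],
    [-0.031,-0.004,0.013,0.028,0.3],
    [0,0,0.005,0,0.3],
    [0,0,0,0,0.3],
    [0,0,0,0,0.3],
    [0,0,0,0,0.3],
    [0,0,0,0,0.3],
  ],
)

```text
t: 4.25
tool_pos: [0.4631, -0.4341, 0.1435]
tool_rot: [1.99, 2.41, 0.015]
contact_force: [0.2, 0.4, 0.0]
opening: 0.0552
```

```bash
python3 -c "
from h import *
p=shot('wrist','w1'); W=cloud(p); H=hsv(p)
m=(H[...,0]>105)&(H[...,0]<120)&(H[...,1]>120)&(p['range_z']>0); P=W[m]; hi=P[(P[:,2]>.065)&(P[:,2]<.1)]; print(len(hi),rect(hi))
plan([(.4645,-.43,.042,11.2,4,.3)])"
```

```text
1347 (array([ 459.4, -418.4]), array([  9.6, 243.5]), 11.2)
t 4.3 pos [ 0.4632 -0.4342  0.1435] yaw 10.9 F [ 0.5 -0.   0.1] open 0.0555
[0.001, 0.0005, 0.0254, -0.0013, 0.3]
[0.001, 0.0005, 0.0254, -0.0013, 0.3]
[0.001, 0.0005, 0.0254, -0.0013, 0.3]
[0.001, 0.0005, 0.0254, -0.0013, 0.3]
--
```

View pics/w1.png

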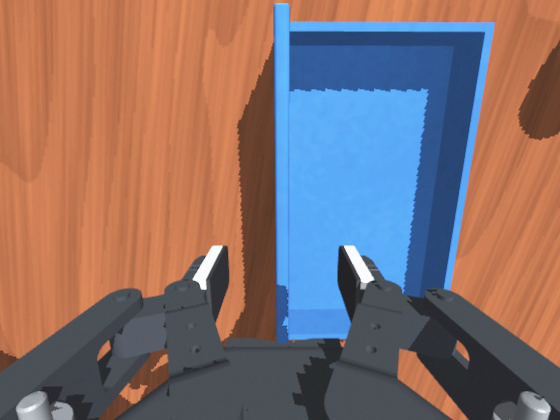

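The back wall (column 283) sits centred between the fingers (227 and 338). I'll descend and close.

Call:
apply_moves(
  deltas=[
    [0.001,0,0.03,0,0.3],
    [0.001,0,0.03,0,0.3],
    [0.001,0,0.03,0,0.3],
    [0,0,0.01,0,0.1],
    [0,0,0,0,-1],
    [0,0,0,0,-1],
    [0,0,0,0,-1],
    [0,0,0,0,-1],
  ],
  grip_force=90,
)

```text
t: 5.3
tool_pos: [0.4665, -0.4333, 0.0464]
tool_rot: [1.983, 2.406, 0.011]
contact_force: [0.8, 0.5, -4.0]
opening: 0.0088
```

```bash
python3 -c "
from h import *
h=S(0,-320);plan([(.4645,-.43,.07,12,2,-1),(h[0],h[1],.065,70.9,10,-1)])"
```

```text
t 5.3 pos [ 0.4665 -0.4333  0.0464] yaw 11.0 F [ 0.8  0.5 -4. ] open 0.0088
[0.0018, -0.0007, -0.0118, -0.0087, -1]
[0.0018, -0.0007, -0.0118, -0.0087, -1]
--
[0.0189, 0.0064, 0.0005, -0.1028, -1]
[0.0181, 0.0083, 0.0005, -0.1028, -1]
[0.0172, 0.0102, 0.0005, -0.1028, -1]
[0.016, 0.0119, 0.0005, -0.1028, -1]
[0.0147, 0.0135, 0.0005, -0.1028, -1]
[0.0133, 0.0149, 0.0005, -0.1028, -1]
[0.0117, 0.0162, 0.0005, -0.1028, -1]
[0.0099, 0.0173, 0.0005, -0.1028, -1]
[0.0081, 0.0182, 0.0005, -0.1028, -1]
[0.0062, 0.019, 0.0005, -0.1028, -1]
--
```

Call:
apply_moves(
  deltas=[
    [0,0,-0.015,0,-1],
    [0.002,0,-0.012,-0.01,-1],
    [0.019,0.006,0,-0.103,-1],
    [0.018,0.008,0,-0.103,-1],
    [0.017,0.01,0,-0.103,-1],
    [0.016,0.012,0,-0.103,-1],
    [0.015,0.0135,0,-0.103,-1],
    [0.013,0.015,0,-0.103,-1],
  ],
)

```text
t: 6.3
tool_pos: [0.4809, -0.3115, 0.0818]
tool_rot: [1.109, 2.904, -0.007]
contact_force: [0.2, -0.2, -3.2]
opening: 0.0086
```

```bash
python3 -c "
from h import *
h=S(3.6,-330);plan([(h[0],h[1],.062,70.9,6,-1)])"
```

```text
t 6.3 pos [ 0.4809 -0.3115  0.0818] yaw 48.2 F [ 0.2 -0.2 -3.2] open 0.0086
[0.0067, 0.0094, 0.0033, -0.066, -1]
[0.0061, 0.0098, 0.0033, -0.066, -1]
[0.0054, 0.0102, 0.0033, -0.066, -1]
[0.0047, 0.0105, 0.0033, -0.066, -1]
[0.004, 0.0108, 0.0033, -0.066, -1]
[0.0033, 0.0111, 0.0033, -0.066, -1]
--
```

Call:
apply_moves(
  deltas=[
    [0.007,0.01,0.003,-0.07,-1],
    [0.006,0.01,0.003,-0.07,-1],
    [0.006,0.01,0.004,-0.07,-1],
    [0.005,0.01,0.004,-0.07,-1],
    [0.004,0.01,0.004,-0.066,-1],
    [0.003,0.01,0.004,-0.066,-1],
    [0,0,0,0,-1],
    [0,0,0,0,-1],
  ],
)

```text
t: 7.3
tool_pos: [0.4905, -0.2425, 0.0681]
tool_rot: [0.462, 3.062, -0.028]
contact_force: [-0.8, -0.3, -4.3]
opening: 0.0092
```

```bash
python3 -c "
from h import *
h=S(3.6,-259);plan([(h[0],h[1],.058,70.9,5,-1)])
p=shot('top','t2');W=cloud(p); H=hsv(p)
m=(H[...,0]>105)&(H[...,0]<120)&(H[...,1]>120)&(p['range_z']>0); P=W[m]; print(rect(P)); P=P[P[:,2]>.085]; print(rect(P)); q=rect(P)[0]/1000; print(st(q))
"
```

```text
t 7.3 pos [ 0.4905 -0.2425  0.0681] yaw 72.8 F [-0.8 -0.3 -4.3] open 0.0092
[-0.0001, 0.0141, 0.002, 0.0067, -1]
[0.0, 0.0141, 0.002, 0.0067, -1]
[0.0001, 0.0141, 0.002, 0.0067, -1]
[0.0002, 0.0141, 0.002, 0.0067, -1]
[0.0003, 0.0141, 0.002, 0.0067, -1]
--
(array([ 510.5, -170. ]), array([158.8, 269.6]), 72.6)
(array([ 524.4, -221.2]), array([ 69.5, 207.9]), 72.6)
[  30.6 -298. ]
```

View pics/t2.png

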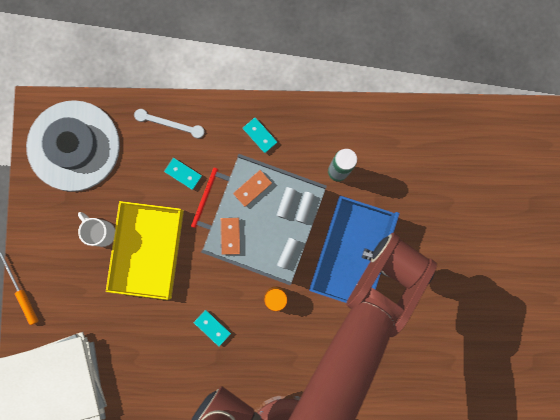

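Call:
apply_moves(
  deltas=[
    [0,0.015,0.003,0.009,-1],
    [0,0.015,0.003,0.009,-1],
    [0,0.015,0.003,0.009,-1],
    [0,0.015,0.003,0.007,-1],
    [0,0.012,0.003,0,-1],
    [0,0,0.004,0,-1],
    [0,0,0.003,0,-1],
    [0,0,0,0,-1],
  ],
)

```text
t: 8.35
tool_pos: [0.5172, -0.1726, 0.0485]
tool_rot: [0.522, 3.05, -0.03]
contact_force: [-1.8, -0.7, 0.3]
opening: 0.0092
```

```bash
python3 -c "
from h import *
h=S(3.6,-255);plan([(h[0],h[1],.0465,70.9,3,-1)]); print(st(ctrl.get_obs()['tool_pos']))
"
```

```text
t 8.35 pos [ 0.5172 -0.1726  0.0485] yaw 70.6 F [-1.8 -0.7  0.3] open 0.0092
[0.0014, -0.0002, 0.0007, -0.0019, -1]
[0.0014, -0.0002, 0.0007, -0.0019, -1]
[0.0014, -0.0002, 0.0007, -0.0019, -1]
--
[   7.9 -254.4]
```

Call:
apply_moves(
  deltas=[
    [0.002,0.001,0.002,0,-1],
    [0.002,0.0,0.001,0,-1],
    [0,0,0,0,0],
    [0,0,0,0,0],
    [0,0,0,0,0],
    [0,0,-0.05,0,0],
    [0,0,-0.06,0,0],
    [0,0,-0.06,0,0.4],
  ],
)

```text
t: 9.35
tool_pos: [0.5046, -0.1643, 0.2137]
tool_rot: [0.525, 3.055, -0.026]
contact_force: [-0.1, -1.1, -0.4]
opening: 0.059
```

```bash
python3 -c "
from h import *
p=shot('top','t3');W=cloud(p); H=hsv(p)
m=(H[...,0]>105)&(H[...,0]<120)&(H[...,1]>120)&(p['range_z']>0); P=W[m]; print(rect(P),st(rect(P)[0]/1000))
P=P[P[:,2]>.065]; print('wall',rect(P), st(rect(P)[0]/1000))
h,s,v=H[...,0],H[...,1],H[...,2]
for c in comps((h>4)&(h<12)&(s>150)&(v>140)&(W[...,2]>.08)&(W[...,2]<.12),40):
    r=rect(W[c]); print('pad',r,st(r[0]/1000))
plan([(.673,.1035,.16,42.4,7,.6)])
"
```

```text
(array([ 533.7, -114.6]), array([132.8, 271.3]), 71.0) [   4.5 -194.2]
wall (array([ 574.2, -164.7]), array([ 27.8, 166.4]), 43.4) [  59.2 -228.3]
pad (array([673.4, 103.8]), array([45.5, 92.2]), 42.8) [65.  57.9]
pad (array([546.3, 158.9]), array([92.1, 42.8]), 1.1) [-73.1  68.3]
t 9.4 pos [ 0.5086 -0.1661  0.2245] yaw 70.5 F [ 3.1 -0.6  6.7] open 0.0598
[-0.0093, 0.0441, 0.0092, 0.07, 0.6]
[-0.0062, 0.0447, 0.0092, 0.07, 0.6]
[-0.003, 0.045, 0.0092, 0.07, 0.6]
[0.0001, 0.0451, 0.0092, 0.07, 0.6]
[0.0033, 0.045, 0.0092, 0.07, 0.6]
[0.0064, 0.0446, 0.0092, 0.07, 0.6]
[0.0095, 0.0441, 0.0092, 0.07, 0.6]
--
```

View pics/t3.png

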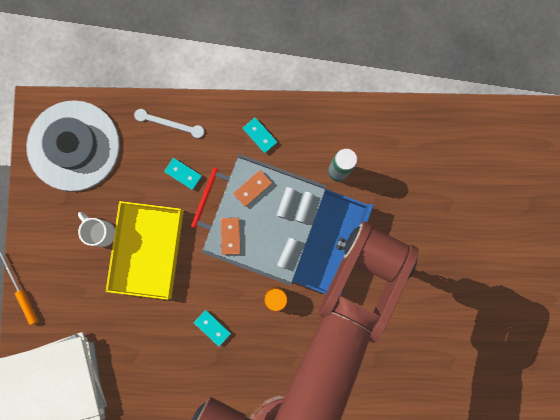

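Call:
apply_moves(
  deltas=[
    [-0.008,0.044,0.005,0.07,0.6],
    [-0.005,0.045,0.008,0.07,0.6],
    [-0.002,0.045,0.009,0.07,0.6],
    [0.001,0.045,0.01,0.07,0.6],
    [0.004,0.045,0.01,0.07,0.6],
    [0.007,0.044,0.01,0.07,0.6],
    [0.01,0.044,0.01,0.07,0.6],
    [0,0,0,0,0.6],
  ],
)

```text
t: 10.4
tool_pos: [0.6803, 0.111, 0.1632]
tool_rot: [1.264, 2.798, -0.008]
contact_force: [0.3, -0.8, 0.1]
opening: 0.0681
```

```bash
python3 -c "
from h import *
plan([(.6735,.1036,.13,42.6,2,.6),(.6735,.1036,.089,42.6,2,.6)])
"
```

```text
t 10.4 pos [0.6803 0.111  0.1632] yaw 41.4 F [ 0.3 -0.8  0.1] open 0.0681
[-0.0005, -0.005, 0.0166, -0.0103, 0.6]
[-0.0005, -0.005, 0.0166, -0.0103, 0.6]
--
[0.0, 0.0, 0.0205, -0.0, 0.6]
[0.0, 0.0, 0.0205, -0.0, 0.6]
--
```

Call:
apply_moves(
  deltas=[
    [-0.0005,-0.005,0.017,-0.01,0.6],
    [-0.0005,-0.005,0.015,-0.01,0.6],
    [0,0,0.015,0,0.6],
    [0,0,0.02,0,0.6],
    [0,0,0.006,0,0.6],
    [0,0,0.001,0,-0.5],
    [0,0,0,0,-0.5],
    [0,0,0,0,-0.5],
  ],
  grip_force=50,
)

```text
t: 11.4
tool_pos: [0.6766, 0.0961, 0.0858]
tool_rot: [1.238, 2.811, -0.016]
contact_force: [0.1, 0.2, -2.4]
opening: 0.0469
```

```bash
python3 -c "
from h import *
a=S(64,62)
plan([(.6735,.1036,.105,-19.1,7,-.5)]); print(a)
"
```

```text
t 11.4 pos [0.6766 0.0961 0.0858] yaw 42.5 F [ 0.1  0.2 -2.4] open 0.0469
[0.0011, 0.0004, -0.0027, 0.1536, -0.5]
[0.0011, 0.0002, -0.0027, 0.1536, -0.5]
[0.0012, 0.0, -0.0027, 0.1536, -0.5]
[0.0012, -0.0001, -0.0027, 0.1536, -0.5]
[0.0011, -0.0003, -0.0027, 0.1536, -0.5]
[0.0011, -0.0005, -0.0027, 0.1536, -0.5]
[0.001, -0.0006, -0.0027, 0.1536, -0.5]
--
[0.67376424 0.10804489]
```

```bash
python3 -c "
from h import *
a=S(62,54.5)
plan([(.6766,.0961,.1,42.5,1,-.5),(a[0],a[1],.1,-19.1,6,-.5)])
"
```

```text
t 11.4 pos [0.6766 0.0961 0.0858] yaw 42.5 F [ 0.1  0.2 -2.4] open 0.0469
[0.0001, 0.0, -0.0142, -0.0001, -0.5]
--
[0.0015, -0.0003, 0.0, 0.1792, -0.5]
[0.0014, -0.0005, 0.0, 0.1792, -0.5]
[0.0013, -0.0008, 0.0, 0.1792, -0.5]
[0.0011, -0.001, 0.0, 0.1792, -0.5]
[0.0009, -0.0012, 0.0, 0.1792, -0.5]
[0.0007, -0.0013, 0.0, 0.1792, -0.5]
--
```

Call:
apply_moves(
  deltas=[
    [0,0,-0.016,0,-0.5],
    [0,0,0,0.16,-0.5],
    [0.0015,-0.0005,0,0.17,-0.5],
    [0.001,-0.001,0,0.17,-0.5],
    [0.001,-0.001,0,0.17,-0.5],
    [0.001,-0.001,0,0.17,-0.5],
    [0.001,-0.001,0,0.17,-0.5],
    [0,0,0,0.06,-0.5],
  ],
)

```text
t: 12.4
tool_pos: [0.6704, 0.1028, 0.1076]
tool_rot: [2.532, 1.745, 0.049]
contact_force: [0.2, 0.4, -1.7]
opening: 0.0467
```

```bash
python3 -c "
from h import *
a=S(62,54.5)
plan([(a[0],a[1],.087,-19.1,3,-.5)])
"
```

```text
t 12.4 pos [0.6704 0.1028 0.1076] yaw -20.8 F [ 0.2  0.4 -1.7] open 0.0467
[-0.0005, -0.0002, 0.0069, -0.01, -0.5]
[-0.0005, -0.0002, 0.0069, -0.01, -0.5]
[-0.0005, -0.0002, 0.0069, -0.01, -0.5]
--
```

Call:
apply_moves(
  deltas=[
    [-0.0005,0,0.008,-0.014,-0.5],
    [0,0,0.008,-0.014,-0.5],
    [0,0,0.005,0,-0.5],
    [0,0,0,0,0.5],
    [0,0,0,0,0.6],
    [0,0,0,0,0.6],
    [0,0,-0.04,0,0.6],
    [0,0,-0.02,0,0.6],
  ],
)

```text
t: 13.4
tool_pos: [0.6677, 0.1039, 0.147]
tool_rot: [2.503, 1.787, 0.047]
contact_force: [0.6, -0.5, -0.4]
opening: 0.0685
```

```bash
python3 -c "
from h import *
plan([(.546,.159,.15,-88.8,7,.6)])
p=shot('side','s4')
"
```

```text
t 13.4 pos [0.6677 0.1039 0.147 ] yaw -18.9 F [ 0.6 -0.5 -0.4] open 0.0685
[0.0018, -0.019, -0.0004, 0.1742, 0.6]
[-0.0015, -0.019, -0.0004, 0.1742, 0.6]
[-0.0048, -0.0185, -0.0004, 0.1742, 0.6]
[-0.0079, -0.0174, -0.0004, 0.1742, 0.6]
[-0.0108, -0.0157, -0.0004, 0.1742, 0.6]
[-0.0134, -0.0136, -0.0004, 0.1742, 0.6]
[-0.0155, -0.0111, -0.0004, 0.1742, 0.6]
--
```

View pics/s4.png

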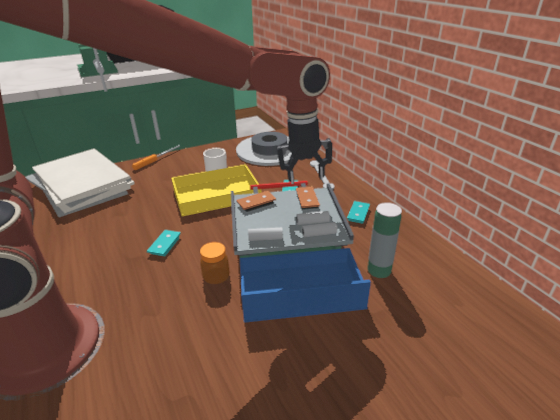

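Pad1 now lies along the slope at (308,197), and the tray sits under the low edge. Next is pad2.

Call:
apply_moves(
  deltas=[
    [0.002,-0.019,0,0.17,0.6],
    [-0.0015,-0.019,0,0.17,0.6],
    [-0.005,-0.0185,0,0.17,0.6],
    [-0.008,-0.017,0,0.17,0.6],
    [-0.011,-0.016,0,0.17,0.6],
    [-0.013,-0.014,0,0.17,0.6],
    [-0.0155,-0.011,0,0.17,0.6],
    [0,0,0,0.02,0.6],
  ],
)

```text
t: 14.45
tool_pos: [0.5419, 0.1604, 0.1341]
tool_rot: [3.103, -0.014, 0.096]
contact_force: [-0.0, 0.6, 0.8]
opening: 0.0684
```

```bash
python3 -c "
from h import *
plan([(.546,.159,.12,-88.8,2,.6),(.546,.159,.089,-88.8,2,.6)])
"
```

```text
t 14.45 pos [0.5419 0.1604 0.1341] yaw -90.6 F [-0.   0.6  0.8] open 0.0684
[0.0021, 0.0007, 0.0071, -0.0156, 0.6]
[0.0021, 0.0007, 0.0071, -0.0156, 0.6]
--
[0.0, -0.0, 0.0155, -0.0, 0.6]
[0.0, -0.0, 0.0155, -0.0, 0.6]
--
```

```bash
python3 -c "
from h import *
o=ctrl.get_obs(); print(R.from_rotvec(o['tool_rot']).as_matrix().round(4), o['q'])
for r in [[-0.66823176, -3.06899122,  0.00311433],[1.304,2.852,.005],[1.99,2.41,.015],[1.983,2.406,.011],[1.109,2.904,-.007],[.462,3.062,-.028],[.522,3.05,-.03],[1.264,2.798,-.008],[1.238,2.811,-.016],[2.532,1.745,.049],[2.503,1.787,.047]]: print(R.from_rotvec(r).as_matrix()[:,2].round(4))
"
```

```text
[[ 0.998  -0.0102  0.0618]
 [-0.0079 -0.9993 -0.0369]
 [ 0.0621  0.0363 -0.9974]] [ 0.17966015 -0.04062907  1.87473253 -0.04981105  1.25353132  1.77376966]
[-0.0011 -0.0018 -1.    ]
[ 6.4e-03  6.0e-04 -1.0e+00]
[ 0.0186 -0.0029 -0.9998]
[ 0.0228 -0.0096 -0.9997]
[ 0.0292 -0.016  -0.9994]
[ 0.0416 -0.0246 -0.9988]
[ 0.0431 -0.027  -0.9987]
[ 0.0628 -0.0341 -0.9974]
[ 0.0598 -0.0377 -0.9975]
[ 0.0637 -0.0363 -0.9973]
[ 0.063  -0.0358 -0.9974]
```

```bash
cat >> h.py <<'E'
def plan(tgts):
    o=ctrl.get_obs(); pos=o["tool_pos"].copy(); yaw=tyaw(o); M=R.from_rotvec(o["tool_rot"]).as_matrix()
    print("t",round(o["t"],2),"pos",pos.round(4),"yaw",round(yaw,1),"tz",M[:,2].round(3),"F",o["contact_force"].round(1),"open",round(o["opening"],4),"st",st(pos))
    for x,y,z,yw,n,g in tgts:
        d=(yw-yaw+90)%180-90
        dp=(np.array([x,y,z])-pos)/n
        for i in range(n):
            print([round(float(v),4) for v in list(M.T@dp)+[-np.deg2rad(d/n)]]+[g])
            M=M@R.from_rotvec([0,0,-np.deg2rad(d/n)]).as_matrix(); yaw+=d/n; pos=pos+dp
        print("--")
E
python3 -c "
from h import *
plan([(.546,.159,.12,-88.8,2,.6),(.546,.159,.087,-88.8,2,.6)])
"
```

```text
t 14.45 pos [0.5419 0.1604 0.1341] yaw -90.6 tz [ 0.062 -0.037 -0.997] F [-0.   0.6  0.8] open 0.0684 st [-77.8  68.3]
[0.0016, 0.0004, 0.0072, -0.0156, 0.6]
[0.0016, 0.0004, 0.0072, -0.0156, 0.6]
--
[-0.001, -0.0006, 0.0165, -0.0, 0.6]
[-0.001, -0.0006, 0.0165, -0.0, 0.6]
--
```

Call:
apply_moves(
  deltas=[
    [0.002,0,0.007,-0.016,0.6],
    [0.0015,0,0.008,-0.016,0.6],
    [-0.001,-0.0005,0.014,0,0.6],
    [-0.001,-0.0005,0.014,0,0.6],
    [0,0,0.003,0,0.6],
    [0,0,0,0,-0.5],
    [0,0,0,0,-0.5],
    [0,0,0,0,-0.5],
  ],
)

```text
t: 15.45
tool_pos: [0.5491, 0.1602, 0.086]
tool_rot: [3.106, 0.044, 0.098]
contact_force: [0.1, 0.1, -1.5]
opening: 0.0463
```

```bash
python3 -c "
from h import *
a=S(-62,62);o=ctrl.get_obs()['tool_pos']
plan([(*o[:2],.104,-88.8,1,-.5),(a[0],a[1],.104,-19.1,7,-.5)])
"
```

```text
t 15.45 pos [0.5491 0.1602 0.086 ] yaw -88.4 tz [ 0.064 -0.033 -0.997] F [ 0.1  0.1 -1.5] open 0.0463 st [-70.9  70.5]
[0.0011, 0.0006, -0.0179, 0.0063, -0.5]
--
[0.0008, 0.0016, 0.0001, -0.1738, -0.5]
[0.0005, 0.0017, 0.0001, -0.1738, -0.5]
[0.0002, 0.0017, 0.0001, -0.1738, -0.5]
[-0.0001, 0.0017, 0.0001, -0.1738, -0.5]
[-0.0004, 0.0017, 0.0001, -0.1738, -0.5]
[-0.0007, 0.0016, 0.0001, -0.1738, -0.5]
[-0.001, 0.0015, 0.0001, -0.1738, -0.5]
--
```

Call:
apply_moves(
  deltas=[
    [0.001,0.0005,-0.018,0,-0.5],
    [0.001,0.0015,0,-0.165,-0.5],
    [0.0005,0.0015,0,-0.175,-0.5],
    [0,0.0015,0,-0.175,-0.5],
    [0,0.0015,0,-0.175,-0.5],
    [-0.0005,0.0015,0,-0.175,-0.5],
    [-0.0005,0.0015,0,-0.175,-0.5],
    [-0.001,0.0015,0,-0.175,-0.5],
  ],
)

```text
t: 16.45
tool_pos: [0.5542, 0.1495, 0.1105]
tool_rot: [2.463, 1.841, 0.048]
contact_force: [0.5, -0.2, -2.6]
opening: 0.0464
```

```bash
python3 -c "
from h import *
a=S(-62,63)
plan([(a[0],a[1],.087,-19.1,3,-.5)])
"
```

```text
t 16.45 pos [0.5542 0.1495 0.1105] yaw -16.4 tz [ 0.065 -0.034 -0.997] F [ 0.5 -0.2 -2.6] open 0.0464 st [-62.5  62. ]
[0.0004, -0.0004, 0.0078, 0.0156, -0.5]
[0.0004, -0.0004, 0.0078, 0.0156, -0.5]
[0.0004, -0.0004, 0.0078, 0.0156, -0.5]
--
```

Call:
apply_moves(
  deltas=[
    [0.0005,0,0.009,0.024,-0.5],
    [0,0,0.009,0.022,-0.5],
    [0,0,0.005,0,-0.5],
    [0,0,0,0,0.5],
    [0,0,0,0,0.5],
    [0,0,-0.01,0,0.5],
    [0,0,-0.05,0,0.5],
    [0,0,-0.05,0,0.3],
  ],
)

```text
t: 17.45
tool_pos: [0.5469, 0.1525, 0.1972]
tool_rot: [2.518, 1.772, 0.042]
contact_force: [0.4, -0.1, 0.5]
opening: 0.0555
```

```bash
python3 -c "
from h import *
p=shot('top','t5');W=cloud(p); H=hsv(p)
h,s,v=H[...,0],H[...,1],H[...,2]
for c in comps((h>4)&(h<12)&(s>150)&(v>140)&(W[...,2]>.08)&(W[...,2]<.12),40):
    r=rect(W[c]); print('pad',r,st(r[0]/1000))
a=S(0,170)
plan([(a[0],a[1],.15,70.9,8,.1)])
"
```

```text
pad (array([673.9, 109.2]), array([91.5, 45.8]), 71.3) [63.8 63.1]
pad (array([541.6, 108. ]), array([14.7, 44.6]), 80.5) [-60.9  18.7]
t 17.5 pos [0.5504 0.1534 0.206 ] yaw -19.7 tz [ 0.071 -0.034 -0.997] F [2.6 0.9 5.3] open 0.0556 st [-67.4  64.5]
[0.0133, 0.0077, 0.0075, 0.195, 0.1]
[0.0146, 0.005, 0.0075, 0.195, 0.1]
[0.0153, 0.0021, 0.0075, 0.195, 0.1]
[0.0154, -0.0009, 0.0075, 0.195, 0.1]
[0.0149, -0.0039, 0.0075, 0.195, 0.1]
[0.0139, -0.0067, 0.0075, 0.195, 0.1]
[0.0123, -0.0093, 0.0075, 0.195, 0.1]
[0.0103, -0.0115, 0.0075, 0.195, 0.1]
--
```

View pics/t5.png

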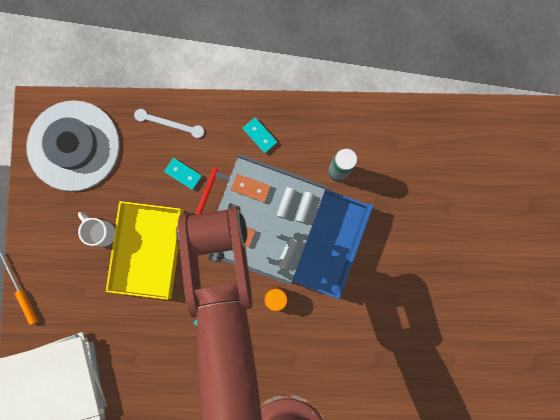

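```bash
python3 -c "
from h import *
a=S(0,170)
plan([(.60,.19,.19,25,4,.1),(a[0],a[1],.14,70.9,5,.1)])
"
```

```text
t 17.5 pos [0.5504 0.1534 0.206 ] yaw -19.7 tz [ 0.071 -0.034 -0.997] F [2.6 0.9 5.3] open 0.0556 st [-67.4  64.5]
[0.0128, 0.0082, 0.0046, -0.1951, 0.1]
[0.011, 0.0106, 0.0046, -0.1951, 0.1]
[0.0087, 0.0125, 0.0046, -0.1951, 0.1]
[0.0061, 0.014, 0.0046, -0.1951, 0.1]
--
[0.0039, 0.0118, 0.0104, -0.1602, 0.1]
[0.002, 0.0123, 0.0104, -0.1602, 0.1]
[0.0, 0.0124, 0.0104, -0.1602, 0.1]
[-0.0019, 0.0123, 0.0104, -0.1602, 0.1]
[-0.0039, 0.0118, 0.0104, -0.1602, 0.1]
--
```

Call:
apply_moves(
  deltas=[
    [0.013,0.008,0.003,-0.18,0.1],
    [0.011,0.011,0.004,-0.18,0.1],
    [0.009,0.0125,0.004,-0.18,0.1],
    [0.006,0.014,0.004,-0.18,0.1],
    [0.004,0.012,0.006,-0.18,0.1],
    [0.002,0.012,0.008,-0.18,0.1],
    [0,0.012,0.008,-0.18,0.1],
    [-0.002,0.012,0.008,-0.18,0.1],
  ],
)

```text
t: 18.5
tool_pos: [0.6468, 0.2263, 0.1805]
tool_rot: [0.647, 2.974, -0.012]
contact_force: [0.3, -0.4, -0.5]
opening: 0.047
```

```bash
python3 -c "
from h import *
a=S(0,170)
plan([(a[0],a[1],.12,70.9,3,.1),(a[0],a[1],.062,70.9,3,.1)])
"
```

```text
t 18.5 pos [0.6468 0.2263 0.1805] yaw 65.5 tz [ 0.094 -0.028 -0.995] F [ 0.3 -0.4 -0.5] open 0.047 st [ -0.2 164.9]
[0.0021, 0.0014, 0.0201, -0.0316, 0.1]
[0.002, 0.0015, 0.0201, -0.0316, 0.1]
[0.002, 0.0016, 0.0201, -0.0316, 0.1]
--
[0.0019, -0.0001, 0.0192, -0.0, 0.1]
[0.0019, -0.0001, 0.0192, -0.0, 0.1]
[0.0019, -0.0001, 0.0192, -0.0, 0.1]
--
```

Call:
apply_moves(
  deltas=[
    [0.002,0.0015,0.02,-0.032,0.1],
    [0.002,0.0015,0.02,-0.032,0.1],
    [0.002,0.0015,0.018,-0.032,0.1],
    [0,0,0,0,0.1],
    [0,0,0,0,0.1],
    [0,0,0,0,0.1],
    [0,0,0,0,0.1],
    [0,0,0,0,0.1],
  ],
)

```text
t: 19.5
tool_pos: [0.6486, 0.2311, 0.1201]
tool_rot: [0.506, 3.0, -0.018]
contact_force: [-0.4, 1.4, -0.1]
opening: 0.0471
```

```bash
python3 -c "
from h import *
p=shot('wrist','w6');W=cloud(p); H=hsv(p); h,s,v=H[...,0],H[...,1],H[...,2]
m=((h<4)|(h>176))&(s>180)&(v>60)&(W[...,2]>.07)&(W[...,2]<.1); print(rect(W[m]), st(rect(W[m])[0]/1000),W[m][:,2].max())
a=S(0,170)
plan([(a[0],a[1],.062,70.9,3,.1)])
"
```

```text
(array([647.3, 231.2]), array([ 13.6, 169.4]), 70.8) [ -1.3 169.7] 0.08931614287502761
t 19.55 pos [0.6487 0.2311 0.1201] yaw 70.9 tz [ 0.096 -0.028 -0.995] F [-0.6 -0.5  0.2] open 0.047 st [  0.  170.1]
[0.0019, -0.0001, 0.0193, -0.0001, 0.1]
[0.0019, -0.0001, 0.0193, -0.0001, 0.1]
[0.0019, -0.0001, 0.0193, -0.0001, 0.1]
--
```

View pics/w6.png

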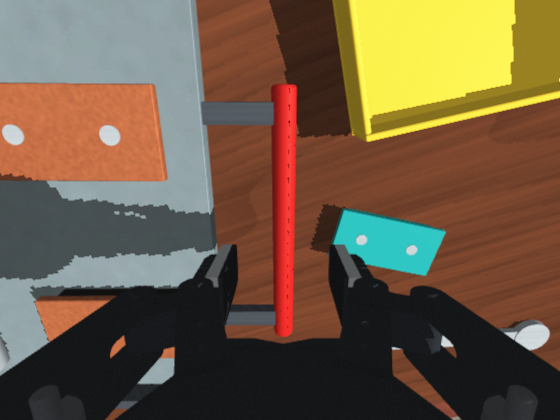

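The bar (column 285) is centred between the fingers. I'll descend and grip.

Call:
apply_moves(
  deltas=[
    [0.002,0,0.02,0,0.1],
    [0.002,0,0.02,0,0.1],
    [0.001,0,0.016,0,0.1],
    [0,0,0.002,0,0.1],
    [0,0,0,0,-1],
    [0,0,0,0,-1],
    [0,0,0,0,-1],
    [0,0,0,0,-1],
  ],
  grip_force=80,
)

```text
t: 20.55
tool_pos: [0.6486, 0.2317, 0.0559]
tool_rot: [0.506, 3.002, -0.017]
contact_force: [1.4, 1.6, -4.3]
opening: 0.0119
```

```bash
python3 -c "
from h import *
o=ctrl.get_obs()['tool_pos']; T=[]; z0=o[2]-.081; s0=st(o)
for th in [.03,.06,.1,.14,.18,.22,.26,.30,.34,.38,.42,.455]:
    y=-110+280*np.cos(th)-6*np.sin(th); z=.075+.28*np.sin(th)+.006*np.cos(th)
    a=S(s0[0],s0[1]-170+y); T.append((*a,z+z0,70.9,1,-1))
plan(T)
"
```

```text
t 20.55 pos [0.6486 0.2317 0.0559] yaw 70.9 tz [ 0.094 -0.027 -0.995] F [ 1.4  1.6 -4.3] open 0.0119 st [ -0.2 170.6]
[-0.0008, -0.0002, -0.0084, -0.0005, -1]
--
[-0.0008, -0.0005, -0.0083, -0.0, -1]
--
[-0.0011, -0.0011, -0.0111, -0.0, -1]
--
[-0.0011, -0.0015, -0.011, -0.0, -1]
--
[-0.0011, -0.002, -0.011, -0.0, -1]
--
[-0.0011, -0.0024, -0.0109, -0.0, -1]
--
[-0.0011, -0.0028, -0.0108, -0.0, -1]
--
[-0.001, -0.0033, -0.0107, -0.0, -1]
--
[-0.001, -0.0037, -0.0105, -0.0, -1]
--
[-0.001, -0.0041, -0.0104, -0.0, -1]
--
[-0.001, -0.0045, -0.0102, -0.0, -1]
--
[-0.0009, -0.0043, -0.0088, -0.0, -1]
--
```

Call:
apply_moves(
  deltas=[
    [-0.001,0,-0.008,0,-1],
    [-0.001,-0.0005,-0.008,0,-1],
    [-0.001,-0.001,-0.008,0,-1],
    [-0.001,-0.001,-0.008,0,-1],
    [-0.001,-0.0015,-0.008,0,-1],
    [-0.001,-0.0015,-0.008,0,-1],
    [-0.001,-0.002,-0.008,0,-1],
    [-0.001,-0.002,-0.008,0,-1],
  ],
)

```text
t: 21.55
tool_pos: [0.6471, 0.2273, 0.1045]
tool_rot: [0.509, 2.998, 0.013]
contact_force: [7.8, 3.8, -13.8]
opening: 0.0117
```

```bash
cat > lift.py <<'E'
from h import *
o=ctrl.get_obs()['tool_pos']; s=st(o); z0=.0559-.081
th=np.arcsin(np.clip((o[2]-z0-.081)/.28,0,1)); print("theta~",th, "expected y", 170.6-170-110+280*np.cos(th)-6*np.sin(th),"x,y",s)
T=[]
for t in np.linspace(th,.46,9)[1:]:
    y=-110+280*np.cos(t)-6*np.sin(t); z=.075+.28*np.sin(t)+.006*np.cos(t)
    T.append((*S(-.2,.6+y),z+z0,70.9,1,-1))
plan(T)
E
python3 lift.py; python3 -c "
from h import *
shot('side','s7')"
```

```text
theta~ 0.17448899211572313 expected y 165.3066771981382 x,y [ -0.3 165.9]
t 21.55 pos [0.6471 0.2273 0.1045] yaw 70.8 tz [ 0.101 -0.009 -0.995] F [  7.8   3.8 -13.8] open 0.0117 st [ -0.3 165.9]
[-0.001, -0.0025, -0.0097, -0.0016, -1]
--
[-0.001, -0.0022, -0.0097, -0.0, -1]
--
[-0.0009, -0.0026, -0.0096, -0.0, -1]
--
[-0.0009, -0.0029, -0.0095, -0.0, -1]
--
[-0.0009, -0.0033, -0.0094, -0.0, -1]
--
[-0.0009, -0.0036, -0.0093, -0.0, -1]
--
[-0.0009, -0.0039, -0.0091, -0.0, -1]
--
[-0.0009, -0.0042, -0.009, -0.0, -1]
--
```

View pics/s7.png

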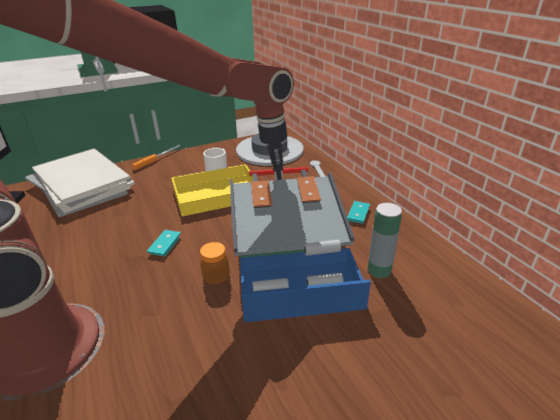

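The board is rising. Two pins are already in the tray, the third is at the low edge (322,247), and both pads are in place. I'll keep lifting.

Call:
apply_moves(
  deltas=[
    [-0.001,-0.0025,-0.01,0,-1],
    [-0.001,-0.0025,-0.01,0,-1],
    [-0.001,-0.003,-0.01,0,-1],
    [-0.001,-0.003,-0.01,0,-1],
    [-0.001,-0.0035,-0.01,0,-1],
    [-0.001,-0.004,-0.01,0,-1],
    [-0.001,-0.004,-0.01,0,-1],
    [-0.001,-0.004,-0.009,0,-1],
  ],
)

```text
t: 22.6
tool_pos: [0.6403, 0.2078, 0.1708]
tool_rot: [0.509, 2.989, 0.051]
contact_force: [6.9, 5.1, -11.9]
opening: 0.0116
```

```bash
python3 lift.py
```

```text
theta~ 0.42288694256848314 expected y 143.47185893874706 x,y [ -0.2 145.3]
t 22.6 pos [0.6403 0.2078 0.1708] yaw 70.8 tz [ 0.113  0.015 -0.993] F [  6.9   5.1 -11.9] open 0.0116 st [ -0.2 145.3]
[-0.0001, -0.0024, -0.0008, -0.0016, -1]
--
[-0.0001, -0.0005, -0.0012, -0.0, -1]
--
[-0.0001, -0.0005, -0.0012, -0.0, -1]
--
[-0.0001, -0.0005, -0.0012, -0.0, -1]
--
[-0.0001, -0.0005, -0.0012, -0.0, -1]
--
[-0.0001, -0.0005, -0.0012, -0.0, -1]
--
[-0.0001, -0.0005, -0.0012, -0.0, -1]
--
[-0.0001, -0.0005, -0.0012, -0.0, -1]
--
```

Call:
apply_moves(
  deltas=[
    [0,-0.002,-0.004,0,-1],
    [0,-0.001,-0.004,0,-1],
    [0,-0.001,-0.003,0,-1],
    [0,0,0,0,-1],
    [0,0,0,0,-1],
    [0,0,0,0,0],
    [0,0,0,0,0],
    [0,0,0,0,0],
  ],
)

```text
t: 23.6
tool_pos: [0.6403, 0.2053, 0.1786]
tool_rot: [0.511, 2.981, 0.064]
contact_force: [0.9, -0.2, -0.6]
opening: 0.0426
```

```bash
python3 lift.py | head -2; python3 -c "
from h import *
shot('side','s8')"
```

```text
theta~ 0.45341715884000006 expected y 139.67930071466725 x,y [  0.5 143. ]
t 23.6 pos [0.6403 0.2053 0.1786] yaw 70.7 tz [ 0.122  0.022 -0.992] F [ 0.9 -0.2 -0.6] open 0.0426 st [  0.5 143. ]
```

View pics/s8.png

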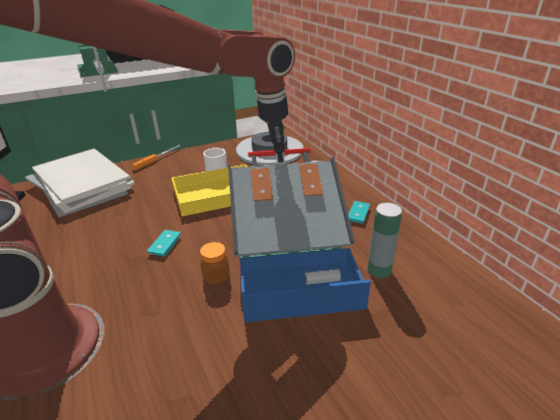

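Call:
apply_moves(
  deltas=[
    [0,0,-0.02,0,0],
    [0,0,-0.02,0,0],
    [0,0,-0.02,0,0],
    [0,0,-0.02,0,0],
    [0,0,0,0,0.5],
    [0,0,0,0,0.5],
    [0,0,0,0,0.5],
    [0,0,0,0,0.5],
  ],
  grip_force=50,
)

```text
t: 24.65
tool_pos: [0.6301, 0.2035, 0.2653]
tool_rot: [0.51, 2.978, 0.065]
contact_force: [-0.3, -0.4, -0.1]
opening: 0.064
```

```bash
python3 -c "
from h import *
a=S(0,20)
plan([(a[0],a[1],.28,-19.1,8,.5)])
p=shot('top','t9'); W=cloud(p)
"
```

```text
t 24.65 pos [0.6301 0.2035 0.2653] yaw 70.8 tz [ 0.124  0.022 -0.992] F [-0.3 -0.4 -0.1] open 0.064 st [ -8.5 137.9]
[-0.0014, -0.0146, -0.0026, 0.196, 0.5]
[-0.0042, -0.014, -0.0026, 0.196, 0.5]
[-0.0069, -0.013, -0.0026, 0.196, 0.5]
[-0.0093, -0.0114, -0.0026, 0.196, 0.5]
[-0.0113, -0.0093, -0.0026, 0.196, 0.5]
[-0.0129, -0.007, -0.0026, 0.196, 0.5]
[-0.014, -0.0043, -0.0026, 0.196, 0.5]
[-0.0146, -0.0015, -0.0026, 0.196, 0.5]
--
```

View pics/t9.png

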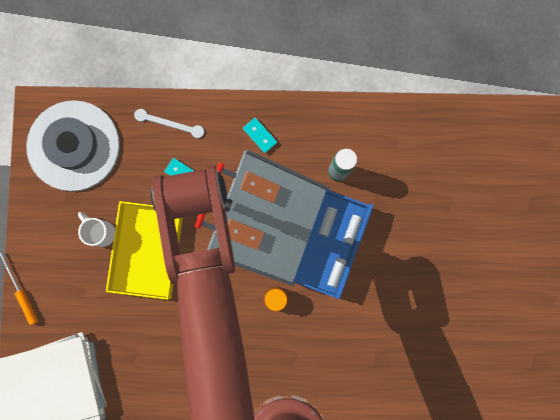

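```bash
python3 -c "
from h import *
p=shot('top'); W=cloud(p); H=hsv(p); h,s,v=H[...,0],H[...,1],H[...,2]; ok=p['range_z']>0
for c in comps((h>4)&(h<14)&(s>120)&(v>70)&(W[...,2]>.1)&(W[...,2]<.25)&ok,60):
    P=W[c]; r=rect(P); A=np.c_[P[:,:2],np.ones(len(P))]; k=np.linalg.lstsq(A,P[:,2],rcond=None)[0]
    print('pad',len(P),P.mean(0).round(4),st(P.mean(0)),r,st(r[0]/1000),'slope along ey',np.arctan(k[:2]@ey),'ex',np.arctan(k[:2]@ex))
m=np.zeros_like(ok); m[150:290,215:325]=1
P=W[m&ok&(s<60)&(W[...,2]>.08)]; S2=(P[:,:2]-O)@np.c_[ex,ey]; k_=(abs(S2[:,0])<125)&(S2[:,1]>-110)&(S2[:,1]<90); P=P[k_]
A=np.c_[S2[k_],np.ones(len(P))]
for _ in range(3):
    k=np.linalg.lstsq(A,P[:,2],rcond=None)[0]; e=abs(A@k-P[:,2])<.006; A=A[e];P=P[e]
print('board',k,np.arctan(k[1]),len(P))
"
```

```text
pad 619 [0.6664 0.0811 0.1737] [65.9 34.1] (array([666.6,  80.7]), array([86.5, 47.5]), 70.1) [66.2 33.8] slope along ey 0.428637000351702 ex -0.005206605267126956
pad 579 [0.5468 0.1168 0.1711] [-58.8  28.7] (array([546.9, 120.3]), array([89.7, 46.8]), 69.8) [-59.9  32.1] slope along ey 0.43010281944603806 ex -0.014492741309601419
board [-0.071847    0.66280206  0.15519587] 0.5853223332580751 1468
```

```bash
python3 -c "
from h import *
a=S(66,34)
plan([(a[0],a[1],.26,-19.1,9,.6)])
"
```

```text
t 24.75 pos [0.6301 0.2035 0.2654] yaw 70.8 tz [ 0.124  0.022 -0.992] F [-1.5 -0.  -0.3] open 0.0637 st [ -8.5 138. ]
[-0.0083, -0.0115, 0.0008, 0.1743, 0.6]
[-0.0101, -0.0099, 0.0008, 0.1743, 0.6]
[-0.0117, -0.008, 0.0008, 0.1743, 0.6]
[-0.0129, -0.0059, 0.0008, 0.1743, 0.6]
[-0.0138, -0.0035, 0.0008, 0.1743, 0.6]
[-0.0142, -0.0011, 0.0008, 0.1743, 0.6]
[-0.0141, 0.0014, 0.0008, 0.1743, 0.6]
[-0.0137, 0.0038, 0.0008, 0.1743, 0.6]
[-0.0128, 0.0061, 0.0008, 0.1743, 0.6]
--
```

Call:
apply_moves(
  deltas=[
    [-0.009,-0.012,0,0.18,0.6],
    [-0.01,-0.01,0,0.18,0.6],
    [-0.012,-0.008,0,0.18,0.6],
    [-0.013,-0.006,0,0.18,0.6],
    [-0.014,-0.004,0,0.18,0.6],
    [-0.015,-0.001,0,0.18,0.6],
    [-0.015,0.0015,0,0.18,0.6],
    [-0.015,0.004,0,0.18,0.6],
  ],
)

```text
t: 25.75
tool_pos: [0.6578, 0.0865, 0.2619]
tool_rot: [2.438, 1.886, 0.165]
contact_force: [0.3, 0.0, -0.0]
opening: 0.0681
```

```bash
python3 -c "
from h import *
a=S(66,34)
plan([(a[0],a[1],.2,-19.1,3,.6)])
"
```

```text
t 25.75 pos [0.6578 0.0865 0.2619] yaw -14.7 tz [ 0.118  0.022 -0.993] F [ 0.3  0.  -0. ] open 0.0681 st [55.9 36.4]
[-0.0021, 0.001, 0.0208, 0.0255, 0.6]
[-0.0021, 0.0011, 0.0208, 0.0255, 0.6]
[-0.0021, 0.0011, 0.0208, 0.0255, 0.6]
--
```

Call:
apply_moves(
  deltas=[
    [-0.002,0.001,0.02,0.026,0.6],
    [-0.002,0.001,0.02,0.026,0.6],
    [-0.002,0.001,0.02,0.026,0.6],
    [0,0,0,0,0.6],
    [0,0,0,0,0.6],
    [0,0,0,0,0.6],
    [0,0,0,0,0.6],
    [0,0,0,0,0.6],
  ],
)

```text
t: 26.75
tool_pos: [0.6659, 0.0822, 0.1966]
tool_rot: [2.512, 1.796, 0.167]
contact_force: [0.8, -0.3, 0.8]
opening: 0.0681
```

```bash
python3 -c "
from h import *
p=shot('wrist','w10')
a=S(66,34)
plan([(a[0],a[1],.162,-19.1,4,.6)])
"
```

```text
t 26.8 pos [0.666  0.0822 0.1967] yaw -19.0 tz [ 0.116  0.023 -0.993] F [ 0.9 -0.3  0.5] open 0.0684 st [65.1 35. ]
[-0.0008, -0.0007, 0.0086, 0.0002, 0.6]
[-0.0008, -0.0007, 0.0086, 0.0002, 0.6]
[-0.0008, -0.0007, 0.0086, 0.0002, 0.6]
[-0.0008, -0.0007, 0.0086, 0.0002, 0.6]
--
```

View pics/w10.png

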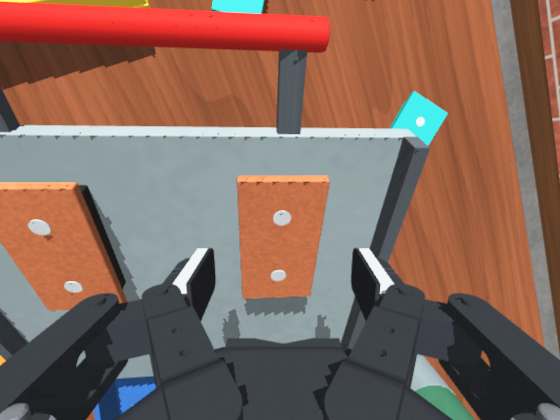

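The pad (columns 240–328) lies between the fingers (212 and 352) and is aligned with them. I'll descend.

Call:
apply_moves(
  deltas=[
    [-0.001,-0.0005,0.01,0,0.6],
    [-0.001,-0.0005,0.01,0,0.6],
    [-0.001,-0.0005,0.01,0,0.6],
    [0,0,0.002,0,0.6],
    [0,0,0,0,-0.5],
    [0,0,0,0,-0.5],
    [0,0,0,0,-0.5],
    [0,0,0,0,-0.5],
  ],
)

```text
t: 27.8
tool_pos: [0.6669, 0.0803, 0.1615]
tool_rot: [2.513, 1.796, 0.165]
contact_force: [-0.2, 0.6, -1.1]
opening: 0.0464
```

```bash
python3 -c "
from h import *
shot('side','s11')
plan([])
"
```

```text
t 27.85 pos [0.6669 0.0803 0.1615] yaw -19.1 tz [ 0.114  0.023 -0.993] F [ 0.2  0.3 -0.5] open 0.0463 st [66.6 33.5]
```

View pics/s11.png

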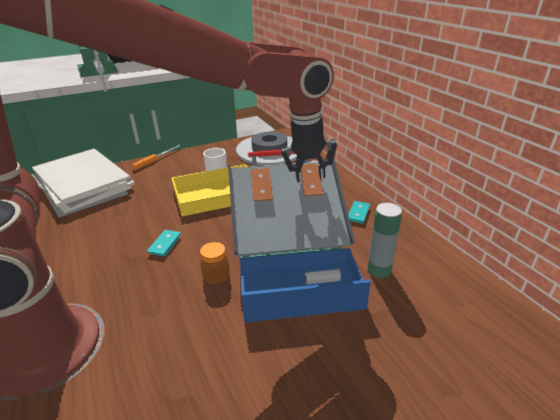

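Call:
apply_moves(
  deltas=[
    [0.001,0.001,-0.008,0,-0.5],
    [0.002,0.002,-0.016,0,-0.5],
    [0.002,0.002,-0.02,0,-0.5],
    [0.002,0.002,-0.02,0,-0.5],
    [0.002,0.002,-0.02,0,-0.5],
    [0.002,0.002,-0.02,0,-0.5],
    [0,0,-0.01,0,-0.5],
    [0,0,0,0,-0.5],
  ],
  grip_force=70,
)

```text
t: 28.85
tool_pos: [0.6685, 0.085, 0.2877]
tool_rot: [2.511, 1.795, 0.17]
contact_force: [0.0, 0.7, -2.2]
opening: 0.0456
```

```bash
python3 -c "
from h import *
shot('side','s12')
plan([(.5647,.3923,.24,-6.1,11,-.5)])
"
```

```text
t 28.9 pos [0.6683 0.085  0.2869] yaw -19.0 tz [ 0.118  0.023 -0.993] F [-0.1 -0.3 -0.9] open 0.0456 st [66.3 38.4]
[0.0232, -0.0184, 0.0038, -0.0205, -0.5]
[0.0235, -0.0179, 0.0038, -0.0205, -0.5]
[0.0239, -0.0174, 0.0038, -0.0205, -0.5]
[0.0242, -0.0169, 0.0038, -0.0205, -0.5]
[0.0246, -0.0164, 0.0038, -0.0205, -0.5]
[0.0249, -0.0159, 0.0038, -0.0205, -0.5]
[0.0252, -0.0154, 0.0038, -0.0205, -0.5]
[0.0255, -0.0149, 0.0038, -0.0205, -0.5]
[0.0258, -0.0143, 0.0038, -0.0205, -0.5]
[0.0261, -0.0138, 0.0038, -0.0205, -0.5]
[0.0264, -0.0133, 0.0038, -0.0205, -0.5]
--
```

View pics/s12.png

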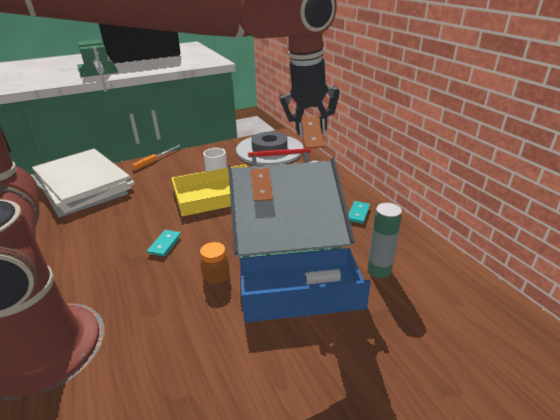

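Call:
apply_moves(
  deltas=[
    [0.023,-0.018,0,-0.02,-0.5],
    [0.032,-0.024,0,-0.028,-0.5],
    [0.032,-0.023,0,-0.028,-0.5],
    [0.033,-0.022,0,-0.028,-0.5],
    [0.033,-0.021,0,-0.028,-0.5],
    [0.034,-0.021,0.004,-0.028,-0.5],
    [0.034,-0.02,0.008,-0.028,-0.5],
    [0.02,-0.01,0.008,-0.01,-0.5],
  ],
)

```text
t: 29.9
tool_pos: [0.5671, 0.3623, 0.2489]
tool_rot: [2.319, 2.036, 0.135]
contact_force: [1.0, 0.7, -2.4]
opening: 0.0452
```

```bash
python3 -c "
from h import *
plan([(.5647,.3923,.12,-6.1,5,-.5)])
p=shot('top','t13'); W=cloud(p);H=hsv(p); h,s,v=H[...,0],H[...,1],H[...,2]
m=(h>25)&(h<35)&(s>150)&(W[...,2]>.035)&(W[...,2]<.06); print(rect(W[m]))
"
```

```text
t 29.9 pos [0.5671 0.3623 0.2489] yaw -7.5 tz [ 0.101  0.018 -0.995] F [ 1.   0.7 -2.4] open 0.0452 st [-120.   267.3]
[0.0051, -0.0038, 0.0257, -0.005, -0.5]
[0.0051, -0.0038, 0.0257, -0.005, -0.5]
[0.0051, -0.0037, 0.0257, -0.005, -0.5]
[0.0052, -0.0037, 0.0257, -0.005, -0.5]
[0.0052, -0.0037, 0.0257, -0.005, -0.5]
--
(array([508.3, 398.1]), array([170.7, 246.8]), 83.6)
```

View pics/t13.png

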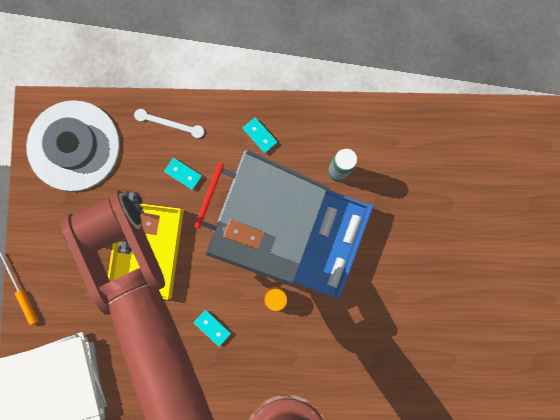

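Call:
apply_moves(
  deltas=[
    [0.005,-0.004,0.026,-0.005,-0.5],
    [0.005,-0.004,0.026,-0.005,-0.5],
    [0.005,-0.004,0.026,-0.005,-0.5],
    [0.005,-0.004,0.026,-0.005,-0.5],
    [0.005,-0.004,0.026,-0.005,-0.5],
    [0.001,-0.001,0.02,0,-0.5],
    [0.002,-0.001,0.02,0,-0.5],
    [0,0,0,0,-0.5],
  ],
)

```text
t: 30.95
tool_pos: [0.5646, 0.3934, 0.065]
tool_rot: [2.295, 2.062, 0.119]
contact_force: [-0.7, -0.4, -1.8]
opening: 0.0455
```

```bash
python3 -c "
from h import *
plan([(.5655,.3920,.03,-6.1,3,-.5)])
"
```

```text
t 30.95 pos [0.5646 0.3934 0.065 ] yaw -6.2 tz [ 0.093  0.011 -0.996] F [-0.7 -0.4 -1.8] open 0.0455 st [-132.6  295.9]
[-0.0007, -0.0007, 0.0116, -0.0005, -0.5]
[-0.0007, -0.0007, 0.0116, -0.0005, -0.5]
[-0.0007, -0.0007, 0.0116, -0.0005, -0.5]
--
```

Call:
apply_moves(
  deltas=[
    [-0.0005,-0.001,0.013,0,-0.5],
    [-0.0005,-0.001,0.013,0,-0.5],
    [-0.0005,0,0.008,0,-0.5],
    [0,0,0.004,0,-0.5],
    [0,0,0.003,0,-0.5],
    [0,0,0,0,0.4],
    [0,0,0,0,0.4],
    [0,0,0,0,0.4],
  ],
)

```text
t: 31.95
tool_pos: [0.5703, 0.3943, 0.027]
tool_rot: [2.294, 2.059, 0.133]
contact_force: [0.4, -0.4, 0.2]
opening: 0.0596
```

```bash
python3 -c "
from h import *
plan([(.5655,.3920,.2,-6.1,5,.4)])
"
```

```text
t 31.95 pos [0.5703 0.3943 0.027 ] yaw -6.2 tz [ 0.102  0.016 -0.995] F [ 0.4 -0.4  0.2] open 0.0596 st [-127.5  298.6]
[0.0004, 0.0025, -0.0345, -0.0005, 0.4]
[0.0004, 0.0025, -0.0345, -0.0005, 0.4]
[0.0004, 0.0025, -0.0345, -0.0005, 0.4]
[0.0004, 0.0025, -0.0345, -0.0005, 0.4]
[0.0004, 0.0025, -0.0345, -0.0005, 0.4]
--
```

Call:
apply_moves(
  deltas=[
    [0,0.002,-0.02,0,0.5],
    [0,0.003,-0.035,0,0.6],
    [0,0.003,-0.04,0,0.6],
    [0,0.003,-0.04,0,0.6],
    [0,0.003,-0.04,0,0.6],
    [0,0.003,-0.04,0,0.6],
    [0,0,-0.01,0,0.6],
    [0,0,0,0,0.6],
  ],
)

```text
t: 32.95
tool_pos: [0.5647, 0.389, 0.2719]
tool_rot: [2.291, 2.057, 0.151]
contact_force: [-0.5, -0.1, -1.4]
opening: 0.0684
```

```bash
python3 -c "
from h import *
a=S(-60,31.5)
plan([(a[0],a[1],.25,-19.5,10,.6)])
shot('side','s14')
"
```

```text
t 32.95 pos [0.5647 0.389  0.2719] yaw -6.3 tz [ 0.112  0.022 -0.993] F [-0.5 -0.1 -1.4] open 0.0684 st [-131.   291.8]
[-0.027, 0.0009, 0.0014, 0.0231, 0.6]
[-0.027, 0.0015, 0.0014, 0.0231, 0.6]
[-0.0269, 0.0021, 0.0014, 0.0231, 0.6]
[-0.0269, 0.0028, 0.0014, 0.0231, 0.6]
[-0.0268, 0.0034, 0.0014, 0.0231, 0.6]
[-0.0267, 0.004, 0.0014, 0.0231, 0.6]
[-0.0266, 0.0046, 0.0014, 0.0231, 0.6]
[-0.0265, 0.0052, 0.0014, 0.0231, 0.6]
[-0.0264, 0.0058, 0.0014, 0.0231, 0.6]
[-0.0263, 0.0064, 0.0014, 0.0231, 0.6]
--
```

View pics/s14.png

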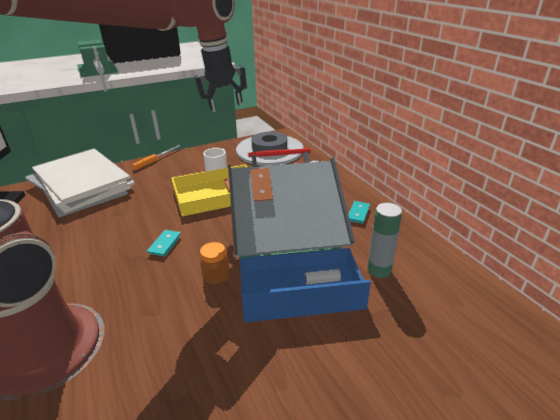

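Pad1 is in the bin and pad2 is still on the board at (261,184). I'll go for pad2.

Call:
apply_moves(
  deltas=[
    [-0.03,0.001,0,0.026,0.6],
    [-0.034,0.002,0,0.03,0.6],
    [-0.034,0.003,0,0.03,0.6],
    [-0.034,0.004,0,0.03,0.6],
    [-0.034,0.004,0,0.03,0.6],
    [-0.034,0.005,0.002,0.03,0.6],
    [-0.034,0.006,0.002,0.03,0.6],
    [-0.025,0.005,0.002,0.02,0.6],
  ],
)

```text
t: 34.0
tool_pos: [0.5321, 0.1209, 0.2355]
tool_rot: [2.532, 1.795, 0.113]
contact_force: [0.7, -0.3, 0.4]
opening: 0.0683
```

```bash
python3 -c "
from h import *
a=S(-60,31.5)
plan([(a[0],a[1],.2,-19.5,4,.6)])
"
```

```text
t 34.0 pos [0.5321 0.1209 0.2355] yaw -19.4 tz [ 0.08   0.013 -0.997] F [ 0.7 -0.3  0.4] open 0.0683 st [-74.1  27.8]
[0.0006, 0.0029, 0.0091, 0.0004, 0.6]
[0.0006, 0.0029, 0.0091, 0.0004, 0.6]
[0.0006, 0.0029, 0.0091, 0.0004, 0.6]
[0.0006, 0.0029, 0.0091, 0.0004, 0.6]
--
```

Call:
apply_moves(
  deltas=[
    [0.0006,0.003,0.009,0,0.6],
    [0.0006,0.003,0.009,0,0.6],
    [0.0006,0.003,0.009,0,0.6],
    [0.0006,0.003,0.009,0,0.6],
    [0.0005,0.002,0,0,0.6],
    [0,0,0,0,0.6],
    [0,0,0,0,0.6],
    [0,0,0,0,0.6],
  ],
)

```text
t: 35.0
tool_pos: [0.5482, 0.1208, 0.1931]
tool_rot: [2.535, 1.8, 0.103]
contact_force: [-0.0, -0.7, 0.6]
opening: 0.0684
```

```bash
python3 -c "
from h import *
p=shot('wrist','w15'); W=cloud(p); H=hsv(p); h,s,v=H[...,0],H[...,1],H[...,2]
c=max(comps((h>4)&(h<14)&(s>120)&(v>70)&(W[...,2]>.13)&(W[...,2]<.21),60),key=lambda c:c.sum()); P=W[c]; r=rect(P); print(r,st(r[0]/1000),np.percentile(P[:,2],[2,50,98]),len(P))
a=S(-60,31.5)
plan([(a[0],a[1],.16,-19.5,4,.6)])
"
```

```text
(array([545.3, 119.3]), array([88.6, 47.7]), 70.3) [-61.1  30.6] [0.15158476 0.17525419 0.18981083] 9002
t 35.05 pos [0.5482 0.1208 0.1932] yaw -19.3 tz [ 0.072  0.013 -0.997] F [-0.1 -0.   1.1] open 0.0681 st [-58.9  33. ]
[-0.0007, -0.0008, 0.0082, 0.0008, 0.6]
[-0.0007, -0.0008, 0.0082, 0.0008, 0.6]
[-0.0007, -0.0008, 0.0082, 0.0008, 0.6]
[-0.0007, -0.0008, 0.0082, 0.0008, 0.6]
--
```

View pics/w15.png

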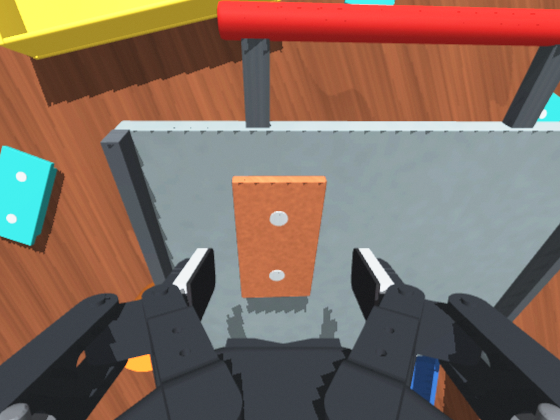

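Pad2 (columns 234–325) lies between the fingers, as pad1 did. I'll descend to z ≈ 0.160 and grip.

Call:
apply_moves(
  deltas=[
    [-0.001,-0.001,0.01,0,0.6],
    [-0.001,-0.001,0.01,0,0.6],
    [-0.001,-0.001,0.008,0,0.6],
    [0,0,0.002,0,0.6],
    [0,0,0,0,-0.5],
    [0,0,0,0,-0.5],
    [0,0,0,0,-0.5],
    [0,0,0,0,-0.5],
  ],
  grip_force=60,
)

```text
t: 36.05
tool_pos: [0.546, 0.119, 0.1605]
tool_rot: [2.535, 1.8, 0.102]
contact_force: [0.1, -0.7, -0.5]
opening: 0.0456
```

Call:
apply_moves(
  deltas=[
    [0.001,0,-0.008,0,-0.5],
    [0.001,0.001,-0.016,0,-0.5],
    [0.001,0.001,-0.02,0,-0.5],
    [0.001,0.001,-0.02,0,-0.5],
    [0.001,0.001,-0.02,0,-0.5],
    [0.001,0.001,-0.02,0,-0.5],
    [0,0,-0.015,0,-0.5],
    [0,0,0,0,-0.5],
  ],
)

```text
t: 37.05
tool_pos: [0.5445, 0.1219, 0.2909]
tool_rot: [2.533, 1.799, 0.108]
contact_force: [0.2, 0.6, -2.5]
opening: 0.0461
```

```bash
python3 -c "
from h import *
shot('side','s16')
plan([(.449,.404,.25,-6.3,9,-.5)])
"
```

```text
t 37.1 pos [0.5442 0.1219 0.2897] yaw -19.3 tz [ 0.074  0.013 -0.997] F [-0.1  0.1 -3.2] open 0.0458 st [-63.   32.7]
[0.026, -0.0206, 0.004, -0.0252, -0.5]
[0.0265, -0.0199, 0.004, -0.0252, -0.5]
[0.027, -0.0193, 0.004, -0.0252, -0.5]
[0.0274, -0.0186, 0.004, -0.0252, -0.5]
[0.0279, -0.0179, 0.004, -0.0252, -0.5]
[0.0283, -0.0172, 0.004, -0.0252, -0.5]
[0.0288, -0.0164, 0.004, -0.0252, -0.5]
[0.0292, -0.0157, 0.004, -0.0252, -0.5]
[0.0296, -0.015, 0.004, -0.0252, -0.5]
--
```

View pics/s16.png

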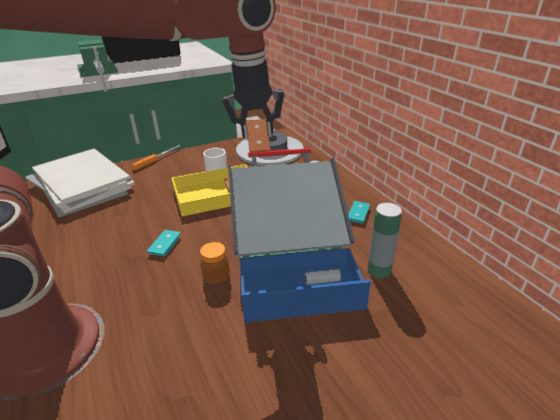

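Pad2 is held at (257,135). I'll carry it to the bin.

Call:
apply_moves(
  deltas=[
    [0.024,-0.019,0,-0.024,-0.5],
    [0.031,-0.023,0,-0.03,-0.5],
    [0.031,-0.022,0,-0.03,-0.5],
    [0.032,-0.021,0,-0.03,-0.5],
    [0.032,-0.02,0.003,-0.03,-0.5],
    [0.033,-0.02,0.008,-0.03,-0.5],
    [0.033,-0.019,0.01,-0.03,-0.5],
    [0.018,-0.01,0.01,-0.018,-0.5],
  ],
)

```text
t: 38.1
tool_pos: [0.4459, 0.3909, 0.243]
tool_rot: [2.315, 2.071, 0.074]
contact_force: [0.3, 0.1, -2.6]
opening: 0.046
```

```bash
python3 -c "
from h import *
plan([(.449,.404,.1,-6.3,6,-.5)])
p=shot('top','t17'); W=cloud(p);H=hsv(p); h,s,v=H[...,0],H[...,1],H[...,2]
for c in comps((h>4)&(h<14)&(s>120)&(v>70)&(W[...,2]>.0)&(W[...,2]<.05),60): print(rect(W[c]),np.percentile(W[c][:,2],[5,50,95]))
"
```

```text
t 38.1 pos [0.4459 0.3909 0.243 ] yaw -6.4 tz [ 0.059  0.006 -0.998] F [ 0.3  0.1 -2.6] open 0.046 st [-243.8  254.8]
[0.0019, -0.0011, 0.0238, -0.0003, -0.5]
[0.0019, -0.0011, 0.0238, -0.0003, -0.5]
[0.0019, -0.0011, 0.0238, -0.0003, -0.5]
[0.0019, -0.0011, 0.0238, -0.0003, -0.5]
[0.0019, -0.0011, 0.0238, -0.0003, -0.5]
[0.0019, -0.0011, 0.0238, -0.0003, -0.5]
--
(array([510.5,  12.1]), array([ 925.8, 1568.8]), 0.0) [0.00022038 0.00231456 0.00664075]
(array([655.4, 204.3]), array([ 35.9, 144. ]), 70.4) [0.00026131 0.00222432 0.00633177]
(array([568.7, 400.5]), array([95.1, 45.2]), 83.0) [0.01618736 0.0211774  0.02641441]
(array([319.5, 513.3]), array([95.3, 81.5]), 33.3) [0.00012645 0.0022336  0.0064967 ]
(array([103.9, 484.6]), array([122.9,  40.2]), 10.2) [0.00019344 0.00229522 0.00618843]
```

View pics/t17.png

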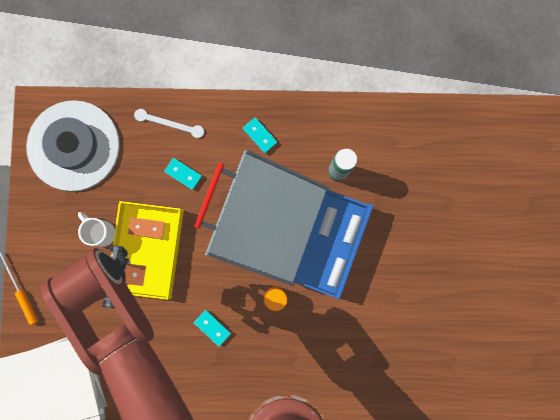

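Pad1 lies flat in the bin at (148,228), and the three pins are in the tray. I'll lower pad2 at bin x ≈ −59 mm.

Call:
apply_moves(
  deltas=[
    [0.002,-0.001,0.026,0,-0.5],
    [0.002,-0.001,0.026,0,-0.5],
    [0.002,-0.001,0.026,0,-0.5],
    [0.002,-0.001,0.026,0,-0.5],
    [0.002,-0.001,0.026,0,-0.5],
    [0.002,-0.001,0.024,0,-0.5],
    [0.001,-0.001,0.02,0,-0.5],
    [0,0,0,0,-0.5],
  ],
)

```text
t: 39.15
tool_pos: [0.4491, 0.4004, 0.0558]
tool_rot: [2.317, 2.068, 0.055]
contact_force: [0.4, -0.0, -2.5]
opening: 0.0457
```

```bash
python3 -c "
from h import *
plan([(.449,.402,.03,-6.3,3,-.5)])
"
```

```text
t 39.15 pos [0.4491 0.4004 0.0558] yaw -6.5 tz [ 0.05  -0.003 -0.999] F [ 0.4 -0.  -2.5] open 0.0457 st [-244.   264.7]
[0.0005, -0.0005, 0.0086, -0.0012, -0.5]
[0.0005, -0.0005, 0.0086, -0.0012, -0.5]
[0.0005, -0.0005, 0.0086, -0.0012, -0.5]
--
```

Call:
apply_moves(
  deltas=[
    [0.0005,0,0.01,0,-0.5],
    [0.0005,0,0.01,0,-0.5],
    [0,0,0.006,0,-0.5],
    [0,0,0.003,0,-0.5],
    [0,0,0.003,0,-0.5],
    [0,0,0,0,0.4],
    [0,0,0,0,0.4],
    [0,0,0,0,0.4],
  ],
)

```text
t: 40.15
tool_pos: [0.4547, 0.4037, 0.0273]
tool_rot: [2.316, 2.066, 0.07]
contact_force: [-0.4, 0.1, 0.1]
opening: 0.0597
```

Call:
apply_moves(
  deltas=[
    [0,0.001,-0.02,0,0.4],
    [0,0.001,-0.035,0,0.4],
    [0,0.001,-0.04,0,0.4],
    [0,0.001,-0.04,0,0.4],
    [0,0.001,-0.04,0,0.4],
    [0.03,0,-0.03,0,0.4],
    [0.04,0,-0.02,0,0.4],
    [0.04,0,0,0,0.4],
  ],
)

```text
t: 41.15
tool_pos: [0.4605, 0.5132, 0.2769]
tool_rot: [2.319, 2.061, 0.094]
contact_force: [0.0, -0.2, 0.4]
opening: 0.0599
```

Call:
apply_moves(
  deltas=[
    [0.04,0.02,0,0,0.4],
    [0.04,0.02,0,0,0.4],
    [0.02,0.01,0,0,0.4],
    [0,0,0,0,0.4],
    [0,0,0,0,0.4],
    [0,0,0,0,0.4],
    [0,0,0,0,0.4],
    [0,0,0,0,0.4],
  ],
)

```text
t: 42.15
tool_pos: [0.5214, 0.6101, 0.2948]
tool_rot: [2.317, 2.063, 0.111]
contact_force: [-0.6, -0.5, -0.8]
opening: 0.0597
```

```bash
python3 -c "
from h import *
plan([])
p=shot('top','t18'); W=cloud(p);H=hsv(p); h,s,v=H[...,0],H[...,1],H[...,2]
for c in comps((h>4)&(h<14)&(s>120)&(v>70)&(W[...,2]>.01)&(W[...,2]<.08),60):
  P=W[c]; A=np.c_[P[:,:2],np.ones(len(P))]; k=np.linalg.lstsq(A,P[:,2],rcond=None)[0]; print(rect(P),np.percentile(P[:,2],[5,50,95]),k[:2])
for u,v_ in [(328,222),(352,230),(337,272)]: print(W[v_,u],st(W[v_,u]))
m=((h<4)|(h>176))&(s>180)&(v>60)&(W[...,2]>.1)&(W[...,2]<.3); z=np.percentile(W[m][:,2],60); print('handle',z,np.arcsin((z-.007-.081)/.28),st(rect(W[m])[0]/1000))
shot('side','s18')
"
```

```text
t 42.15 pos [0.5214 0.6101 0.2948] yaw -6.7 tz [ 0.078  0.02  -0.997] F [-0.6 -0.5 -0.8] open 0.0597 st [-244.3  486.6]
(array([568.6, 399.7]), array([94.5, 45.1]), 83.3) [0.0158195  0.0211078  0.02651817] [-0.00322613 -0.00350975]
(array([453.7, 410.4]), array([94.8, 45.7]), 82.9) [0.01616117 0.02138205 0.02670919] [0.00818889 0.00012469]
[ 0.59197957 -0.10468847  0.0363326 ] [  56.3 -165.8]
[ 0.57111075 -0.17120035  0.03524396] [  58.4 -235.5]
[ 0.45505606 -0.13120885  0.03127684] [ -64.4 -235.6]
handle 0.20459619413888247 0.4294985828933689 [  0.2 141.8]
```

View pics/t18.png

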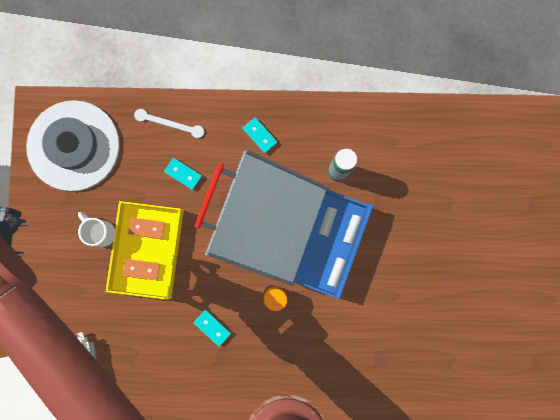

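View pics/s18.png

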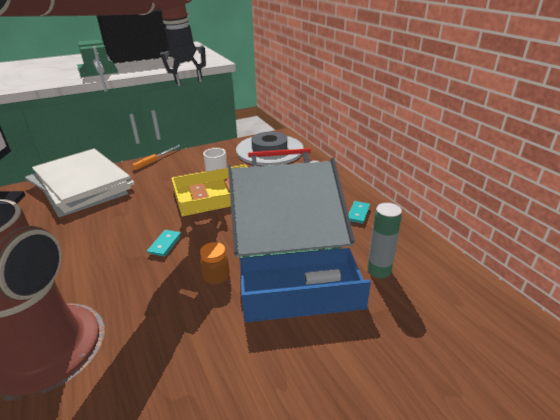

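```bash
python3 -c "
from station import ctrl
print(ctrl.finish_job())"
```

```text
the job is handed in; nothing more can be done
None
```

I did every step of the task and handed the job in at about 42 s of the 72 s allowed. No verdict was reported.

**What I did**
- I gripped the tray by its back wall and set it on the bench under the board's low edge.
- While the board was still level, I turned both pads to lie along the slope. The tool can only point straight down, so it could not have gripped them crosswise on the raised board.
- I raised the board by its handle, and the three pins rolled into the tray while both pads stayed on the board.
- I released the board, then lifted the pads off one at a time and laid them side by side in the yellow bin.

**What the last checks showed**
- **Pins:** all three lie in the tray, with their tops about 31–36 mm above the bench. A pin resting on the tray floor would read 33 mm.
- **Pads:** both lie flat in the bin, with a measured tilt under 1° and their tops at about 21 mm.
- **Board:** it stays up. The handle's height in the last picture gives 0.43 rad, and the handle position just after release gave 0.45 rad. Both are above the 0.38 rad limit.
- **Can, jar and mug:** they look unmoved in the pictures; I did not re-measure their positions.
- **Arm:** it stands clear, with no contact force.

**What disagreed or drifted**
- One plane fit of the board's surface gave 0.59 rad, which is beyond the stop. I put this down to points that were not on the board and disregarded it. Fits on the two pads at that time gave 0.43 rad.
- The tool slowly tilted during the moves, up to about 7°, and I allowed for this in the later moves.

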